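Vial seal press: shut the keeper, three clicks, hold

TASK

Swing the keeper bar of the vial press shut over the three vials until it snaps fully home in its detent, then move the ratchet lever by its knob anticlockwise (seen from above) exactly three clicks from its start, never reaching a fourth, so that the bed lifts the vial caps up to the bar. Finish while still holding the lever's knob there: do not let go at the end. Leave the beaker, the weight and the stopper on the bench where they stand.

Things in the scene. Friction and masses are not known exactly. Their poses are not given: they have to be found in the camera images.
- press: Vial press, fixed to the bench: aluminium base plate 97 x 300 mm, 12 mm thick; nest of three white-capped vials on its left half, ratchet lever on its right half. Origin on the bench top near the plate's middle; x points away from the robot, y left, z up (turned by its yaw, up to 0.2 rad).
- keeper_hinge (a point): On the vertical hinge axis of the keeper bar, at its left end, 96 mm above the bench (the bar's mid height). The bar is 18 mm wide, 8 mm thick, its underside 92 mm above the bench; light friction holds it where it is left (about 0.5 N at the knob).
- keeper (a joint): Angle of the keeper bar about its vertical hinge, rad: 0 = shut against its stop (bar along the press's -y axis, over the vials); positive = open, knob nearer the robot (clockwise from above). Starts at 0.45 to 0.65. Passing the sprung detent ball takes about 8 N at the knob near 0.07 rad; it then snaps to 0 and stays.
- keeper_grip: Upright black round knob of the keeper bar, 14 mm diameter, 34 mm tall, standing on top of the bar; origin at its centre, 117 mm above the bench (bar top at 100 mm, knob top at 134 mm), 125 mm from the hinge axis. It travels on a horizontal circle round keeper_hinge.
- lever_pivot (a point): On the vertical pivot axis of the ratchet lever, 49 mm above the bench (the arm's mid height). A sprung plunger rides up each tooth of the lever's wheel and drops with a click; the wheel cannot go back over a tooth. A weak return spring draws the lever back against the last tooth passed.
- lever (a joint): Lever angle about its vertical pivot, rad, growing anticlockwise from above (lever points to the robot, knob moves to the robot's right). Starts at 0 to 0.1, before the first tooth. Clicks at about 0.43, 0.67, 0.91, 1.15 (0.24 rad, 20 mm at the knob, apart). The push at the knob grows to some 9 to 12 N before a click and falls to almost nothing at it.
- lever_grip: Upright black round knob at the end of the ratchet lever, 16 mm diameter, 40 mm tall, standing on top of the arm; origin at its centre, 73 mm above the bench (arm top at 53 mm, knob top at 93 mm), 85 mm from the pivot axis. It travels on a horizontal circle round lever_pivot.
- beaker: Small glass beaker, 51 x 58 x 68 mm, standing loose on the bench to the left of the press: leave alone. Origin under its centre.
- brass_weight: Knobbed calibration weight, 28 mm diameter, 35 mm tall, standing loose to the right of the press: leave alone. Origin under its centre.
- rubber_stopper: Tapered rubber stopper, 32 mm diameter, 28 mm tall, standing loose to the far right of the press: leave alone. Origin under its centre.

How it is judged (in metres and radians):
On the way, in this order (a step that is already met when the one before it is completed fails the run):
1. the keeper bar is shut in its detent, the lever not yet past its first click (value of joint keeper below 0.025 rad and value of joint lever below 0.36 rad), for 0.2 s.
2. the lever has passed its second click, not yet its third (value of joint lever between 0.65 and 0.9 rad), for 0.05 s.
3. the lever has passed its third click (value of joint lever above 0.9 rad), for 0.2 s.
At the end, for the whole second after the job is handed in: The keeper bar is shut in its detent (under 0.025 rad), the lever stands past its third click and short of its fourth (0.90 to 1.13 rad), at rest, and the gripper's fingers still hold or press its knob with at least 0.8 N (value of joint keeper below 0.025 rad and value of joint lever between 0.9 and 1.13 rad and velocity of joint lever between -0.2 and 0.2 rad/s and contact force between the fingers and lever_grip above 0.8 N); the arm keeps its last pose, push and grip.
It fails at once if the lever goes on to a fourth click (value of joint lever above 1.14 rad).
It fails at once if the lever is worked past its first click while the keeper bar is open (value of joint lever above 0.43 rad and value of joint keeper above 0.06 rad).
It fails at once if a bystander is moved (distance of any of beaker, brass_weight, rubber_stopper from where it was at the start of the episode above 0.02 m).
It also fails if it takes over 72 s, if anything falls off the work surface, if the arm or the gripper's body presses on something with over 40 N, if the wrist force passes 120 N, or if a joint passes its speed limit or range.

ROBOT

A 7-joint arm with a two-finger parallel gripper is mounted at the origin on a cart in front of the work surface, level with it; the furniture and walls round the work are solid. World frame = base frame: x ahead of the robot, y to its left, z up, the work surface at z = 0. Lengths are in m, angles in degrees, forces in N, time in s.
With the tool pointing down it reaches from about 0.4 to 0.85 m from the base axis. Payload 4.5 kg.
Tool frame: the origin (TCP) lies midway between the tips of the shut fingers; the grasp point (between the pads) lies 19 mm behind it; z points along the fingers, y is the direction in which the jaws open and shut (so a half turn about z gives the same grasp; the last joint's range is limited). The gripper opens to 88 mm and grips with 3 to 60 N. Pads are 18 mm wide; open, the fingers measure 123 mm over their backs; the gripper's body (75 mm by 187 mm) begins 45 mm behind the grasp point.
Start: joints at [69.546, 39.483, -11.15, 89.685, 9.013, 51.709, -12.324], TCP at [0.238, -0.578, 0.239] pointing down, gripper open.
Joint ranges: [-172.22, 172.22], [-26.19, 119.32], [-84.43, 86.54], [7.71, 146.69], [-57.33, 237.33], [2.42, 119.75], [-152.13, 152.13]. Speed limits (degrees/s): [147.25, 147.25, 180, 180, 180, 180, 180].

INTERFACE

Orientations are given as a 3x3 rotation matrix whose columns are the frame's x, y, z axes.
In Python, from cell import bot, cams gives the robot as it stands.
- The arm moves only by the shell command python3 -m handwheel 'ROWS' [OPENING] [FORCE]. ROWS is JSON, a list of rows, each a list of 2 entries, a list of its own where there are three numbers: the shift along the tool's x, y, z each as a share of 250 mm, from -1 to 1, then the turn, a rotation vector about the tool's x, y, z each as a share of 360 degrees, from -1 to 1. In form: [[[x, y, z], [ax, ay, az]], ...]. A call has 1 to 10 rows; each row shifts and turns the pose as measured when the row begins, along the tool's axes as they then stand; what a row does not reach is not made up. A row lasts 1/12 s, in which the tool goes at most 41.7 mm and 7.16 degrees, less where a joint would pass 70% of its speed; a pose out of reach is approached as far as the arm can. A call with a number of a shift or a turn outside -1 to 1 is refused whole. A call with a gripper value outside its range is refused whole. OPENING is the closure, from -1 (fully open) to 1 (shut), so that 0 is half open, set as the call begins (- or left out, the last holds). The fingers move at their own pace and stop on an object; FORCE is the grip in N (left out, the last holds). Time passes only in rows, so rows that do not move let the fingers close. It gives the time, the measured TCP pose, the force and the opening at its end, in the units of the state.
- bot.get_obs(): the state, without advancing time (a new reading comes with each control period).
- cams.read_camera(name): name is "side" or "top" or "wrist"; returns the picture (400x640x3 uint8, red, green, blue); there is no depth.
- cams.camera_model(name): a dict with "intrinsics" (3x3 intrinsics, pixels), "T" (4x4, takes a point from camera to world coordinates); the wrist camera has in their place "mount" (4x4, takes a point from camera to tool coordinates, whose origin is the TCP and whose axes are the flange's). Camera axes: x right, y down, z forward; pixel columns grow to the right and rows downward; lengths in m; the calibration is good to about 2 mm. A picture is of the moment at which its call begins: read the wrist's pose just before it. camera_model takes no time and is no camera call.
- bot.finish_job(): hands the job in, once; it reports no verdict.
The state is a dict: "clock": time; "joints": joint angles; "joint_velocities": joint speeds; "effort": joint torques, N m; "tool_pos": TCP position; "orientation": TCP orientation; "wrist_force": force on the tool from outside, world axes, zero at the start; "moment": the same for the moment, N m; "grip_width": finger opening in m.
Only numpy, scipy, OpenCV 4.12 (cv2) and the standard library are available. Lean on these libraries where they do the work, as an engineer would, in place of code of your own. Each camera call takes 0.05 s, during which the arm holds its last target.

## Working session

There is one attempt and no reset: what is moved stays moved. The work goes in short steps, Python scripts to look and compute and a shell command to move; the robot and the scene stay as the last step left them, time stands still between calls to the robot, and variables do not carry over. Pictures are saved under pics/ and viewed, and the job is handed in when it is done.

```bash
mkdir -p pics; ls; python3 - <<'E'
from cell import bot,cams
import cv2
o=bot.get_obs()
for k,v in o.items(): print(k,v)
for n in ("side","top"):
    cv2.imwrite(f"pics/{n}0.png",cams.read_camera(n)[:,:,::-1]); print(n,cams.camera_model(n))
print(cams.camera_model("wrist"))
E
```

```text
pics
clock 0.0
joints [ 69.54589946  39.53159515 -11.14455692  89.74280419   9.0132096
  51.7077284  -12.32312488]
joint_velocities [-0.01094476 -0.00765145  0.05258908  0.07063557 -0.02846049  0.07992046
  0.05396541]
effort [ 6.81671263e-04 -5.27562654e+01 -1.26687381e+00 -1.53427863e+01
 -5.28079038e-02  6.48696223e-03  1.39254039e-04]
tool_pos [ 0.23779752 -0.57734302  0.23793681]
orientation [[ 9.24568434e-01  3.81015207e-01 -7.89672639e-04]
 [ 3.81016001e-01 -9.24567125e-01  1.56122340e-03]
 [-1.35255505e-04 -1.74433578e-03 -9.99998469e-01]]
wrist_force [ 0.34681277  0.30896975 -0.75848484]
moment [-0.02169282  0.00177117 -0.01774722]
grip_width 0.08793716236473162
side {'intrinsics': array([[510.97800634,   0.        , 313.03951154],
       [  0.        , 510.97800634, 200.86307311],
       [  0.        ,   0.        ,   1.        ]]), 'T': array([[ 0.99298795, -0.07820295,  0.08865234,  0.36986768],
       [-0.11787507, -0.59811368,  0.79269508, -1.29840171],
       [-0.00896691, -0.79758656, -0.60313786,  1.06380677],
       [ 0.        ,  0.        ,  0.        ,  1.       
[... 251 characters left out ...]
  [-0.99998632,  0.00351631, -0.00387157, -0.01945587],
       [ 0.00317253, -0.18068249, -0.98353636,  1.26529032],
       [ 0.        ,  0.        ,  0.        ,  1.        ]])}
{'intrinsics': array([[318.77127266,   0.        , 318.49802938],
       [  0.        , 318.77127266, 200.12084256],
       [  0.        ,   0.        ,   1.        ]]), 'mount': array([[-1.17604936e-03, -9.66999263e-01, -2.54776457e-01,
         6.44856612e-02],
       [ 9.99999302e-01, -1.16521910e-03, -1.93434388e-04,
        -4.68455801e-04],
       [-1.09819483e-04, -2.54776506e-01,  9.66999959e-01,
        -1.44687657e-01],
       [ 0.00000000e+00,  0.00000000e+00,  0.00000000e+00,
         1.00000000e+00]])}
```

View pics/side0.png

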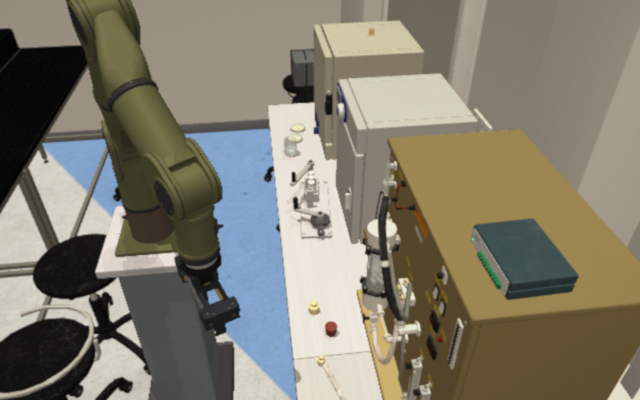

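View pics/top0.png

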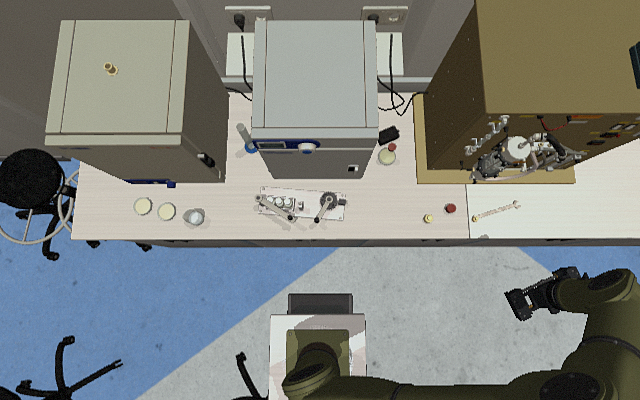

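The press is at about (302,203) in the top view and (312,205) in the side view. I'll zoom in on it.

```bash
python3 - <<'E'
import cv2
a=cv2.imread("pics/top0.png")[175:235,240:360]; cv2.imwrite("pics/topz.png",cv2.resize(a,None,fx=6.6,fy=6.6,interpolation=cv2.INTER_CUBIC))
a=cv2.imread("pics/side0.png")[150:245,270:350]; cv2.imwrite("pics/sidez.png",cv2.resize(a,None,fx=6,fy=6,interpolation=cv2.INTER_CUBIC))
E
```

```text
(no output)
```

View pics/topz.png

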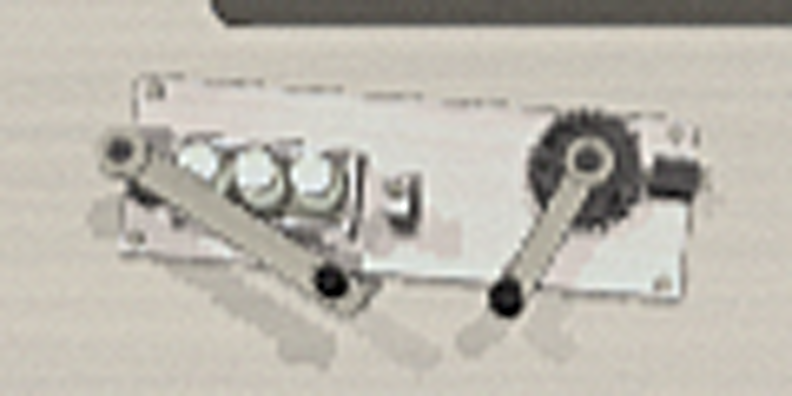

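View pics/sidez.png

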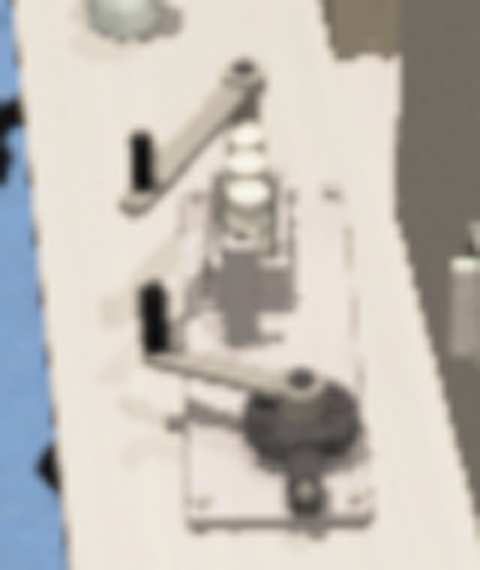

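Top-view pixels (zoomed): hinge (120,150), keeper knob (332,282), lever pivot (590,158), lever knob (507,297).

```bash
cat > h.py <<'E'
import numpy as np, cv2
from cell import bot,cams
def ray(K,T,u,v,z):
    d=T[:3,:3]@np.linalg.solve(K,[u,v,1.]); p=T[:3,3]; return p+d*(z-p[2])/d[2]
def wristT():
    o=bot.get_obs(); T=np.eye(4); T[:3,:3]=o["orientation"]; T[:3,3]=o["tool_pos"]
    return T@cams.camera_model("wrist")["mount"]
def tool(target):
    o=bot.get_obs(); R=np.array(o["orientation"]); d=R.T@(np.array(target)-o["tool_pos"]); return d/0.25
E
python3 - <<'E'
from h import *
m=cams.camera_model("top");K,T=m["intrinsics"],m["T"]
f=lambda x,y,z:ray(K,T,240+(x+.5)/6.6-.5,175+(y+.5)/6.6-.5,z)
P={}
for n,a in dict(hinge=(120,150,.104),kk=(332,280,.13),piv=(590,158,.056),lk=(507,296,.09),c1=(150,75,.012),c2=(120,252,.012),c3=(683,300,.012),c4=(697,118,.012)).items():
    P[n]=f(*a);print(n,P[n].round(4))
print(np.linalg.norm((P["hinge"]-P["kk"])[:2]),np.linalg.norm((P["piv"]-P["lk"])[:2]))
d=P["c3"]-P["c2"];print("yaw",np.arctan2(d[0],-d[1]))
d=P["c4"]-P["c1"];print("yaw",np.arctan2(d[0],-d[1]))
E
```

```text
hinge [0.529 0.193 0.104]
kk [0.4601 0.0852 0.13  ]
piv [ 0.5337 -0.0397  0.056 ]
lk [0.4576 0.0023 0.09  ]
c1 [0.5886 0.1949 0.012 ]
c2 [0.4927 0.2082 0.012 ]
c3 [ 0.4661 -0.089   0.012 ]
c4 [ 0.5641 -0.0977  0.012 ]
0.12798497402341028 0.08694642221720777
yaw -0.08954612127828805
yaw -0.08374276102246536
```

```bash
python3 -m handwheel '[[[0.1,-0.05,0],[0,0,0.0199]],[[0.1,-0.05,0],[0,0,0.0199]],[[0.1,-0.05,0],[0,0,0.0199]],[[0.1,-0.05,0],[0,0,0.006]]]' -1 40
python3 - <<'E'
from h import *
print(bot.get_obs()["orientation"].round(3) if hasattr(bot.get_obs()["orientation"],'round') else bot.get_obs()["orientation"], tool([.44,.085,.24]))
E
```

```text
clock: 0.43
tool_pos: [0.3167, -0.5115, 0.2353]
orientation: [[0.999, -0.038, -0.008], [-0.038, -0.999, 0.002], [-0.008, -0.002, -1.0]]
wrist_force: [0.9, -0.1, 0.6]
grip_width: 0.0879
[[ 0.999 -0.038 -0.008]
 [-0.038 -0.999  0.002]
 [-0.008 -0.002 -1.   ]] [ 0.40259144 -2.40305642 -0.01789703]
```

```bash
python3 -m handwheel '[[[0.02,-0.16,0],[0,0,-0.006]],[[0.02,-0.16,0],[0,0,0]],[[0.02,-0.16,0],[0,0,0]],[[0.02,-0.16,0],[0,0,0]],[[0.02,-0.16,0],[0,0,0]],[[0.02,-0.16,0],[0,0,0]],[[0.02,-0.16,0],[0,0,0]],[[0.02,-0.16,0],[0,0,0]],[[0.02,-0.16,0],[0,0,0]],[[0.02,-0.16,0],[0,0,0]]]'
python3 - <<'E'
from h import *
print(tool([.44,.085,.24]))
E
```

```text
clock: 1.27
tool_pos: [0.3724, -0.102, 0.232]
orientation: [[1.0, -0.004, -0.005], [-0.004, -1.0, -0.001], [-0.005, 0.001, -1.0]]
wrist_force: [1.1, 0.1, 0.2]
grip_width: 0.0881
[ 0.26742004 -0.74892892 -0.03371377]
```

```bash
python3 -m handwheel '[[[0.06,-0.13,-0.015],[0,0,0]],[[0.06,-0.13,-0.015],[0,0,0]],[[0.06,-0.13,-0.015],[0,0,0]],[[0.06,-0.13,-0.015],[0,0,0]],[[0,0,0],[0,0,0]]]'
python3 - <<'E'
from h import *
T=wristT(); np.save("T1.npy",T)
cv2.imwrite("pics/w1.png",cams.read_camera("wrist")[:,:,::-1])
print(bot.get_obs()["tool_pos"])
E
```

```text
clock: 1.68
tool_pos: [0.4328, 0.0444, 0.2467]
orientation: [[1.0, 0.01, -0.007], [0.01, -1.0, 0.004], [-0.007, -0.004, -1.0]]
wrist_force: [0.2, -0.2, -0.0]
grip_width: 0.0882
[0.4308495  0.04113681 0.24624857]
```

View pics/w1.png

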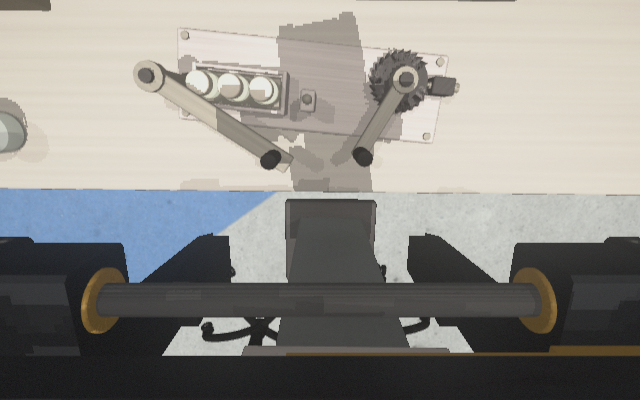

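```bash
python3 - <<'E'
import cv2
a=cv2.imread("pics/w1.png")[50:185,120:470]; cv2.imwrite("pics/w1z.png",cv2.resize(a[:, :175],None,fx=4.4,fy=4.4,interpolation=cv2.INTER_CUBIC));cv2.imwrite("pics/w1y.png",cv2.resize(a[:, 175:],None,fx=4.4,fy=4.4,interpolation=cv2.INTER_CUBIC))
E
```

```text
(no output)
```

View pics/w1z.png

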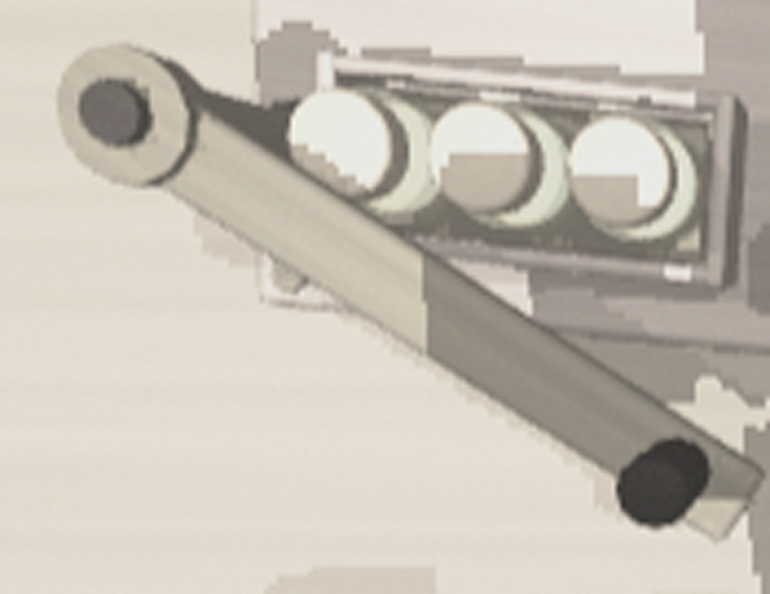

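View pics/w1y.png

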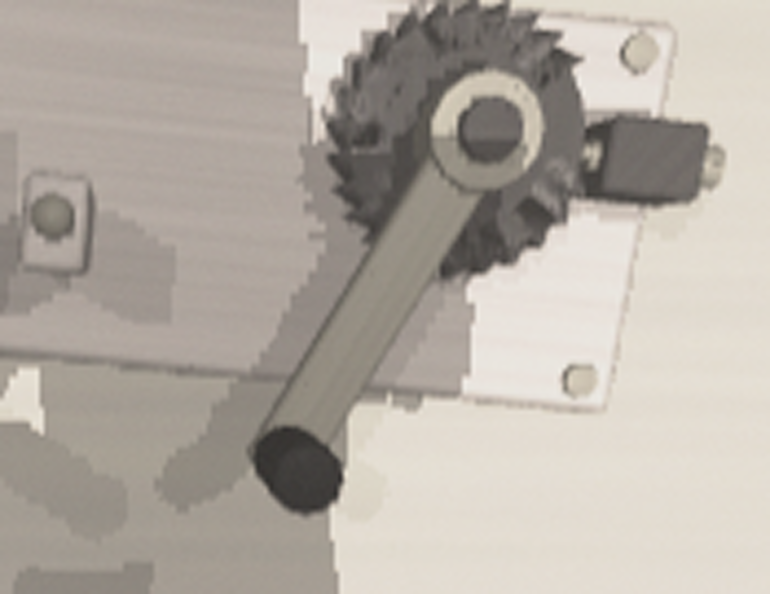

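Zoomed positions: keeper knob top (657,487), hinge cap (113,112), lever knob top (305,475), pivot (490,128).

```bash
python3 - <<'E'
from h import *
T=np.load("T1.npy");K=cams.camera_model("wrist")["intrinsics"]
f=lambda x,y,z,o:ray(K,T,o+(x+.5)/4.4-.5,50+(y+.5)/4.4-.5,z)
P=dict(hinge=f(113,112,.104,120),kk=f(657,487,.134,120),piv=f(490,128,.056,295),lk=f(305,475,.093,295))
for n in P: print(n,P[n].round(4))
d=P["kk"]-P["hinge"];print(np.linalg.norm(d[:2]),np.arctan2(-d[0],-d[1])-.087)
d=P["lk"]-P["piv"];print(np.linalg.norm(d[:2]),np.arctan2(d[1],-d[0])-.087)
print(tool([P["kk"][0],P["kk"][1],.18]))
E
```

```text
hinge [0.5285 0.1924 0.104 ]
kk [0.4615 0.0854 0.134 ]
piv [ 0.5323 -0.0399  0.056 ]
lk [0.4591 0.0031 0.093 ]
0.12618205775763033 0.47212120286928116
0.0849275348399842 0.44408066807773405
[ 0.12666187 -0.17585571  0.26404101]
```

```bash
python3 -m handwheel '[[[0.064,-0.09,0.1],[0,0,0.0015]],[[0.064,-0.09,0.1],[0,0,0]],[[0,0,0.06],[0,0,0]],[[0,0,0],[0,0,0]]]' -0.4
python3 - <<'E'
from h import *
print(tool([.4612,.0854,.106]))
E
```

```text
clock: 2.07
tool_pos: [0.4629, 0.0844, 0.1792]
orientation: [[1.0, -0.006, -0.008], [-0.006, -1.0, -0.001], [-0.008, 0.001, -1.0]]
wrist_force: [-0.2, -0.5, -0.9]
grip_width: 0.0636
[-0.00425362 -0.00398821  0.29271897]
```

```bash
python3 -m handwheel '[[[-0.004,-0.004,0.1],[0,0,0]],[[0,0,0.1],[0,0,0]],[[0,0,0.07],[0,0,0]],[[0,0,0.02],[0,0,0]],[[0,0,0],[0,0,0]]]'
python3 - <<'E'
from h import *
T=wristT(); np.save("T2.npy",T)
cv2.imwrite("pics/w2.png",cams.read_camera("wrist")[:,:,::-1])
print(tool([.4612,.0854,.106]))
E
```

```text
clock: 2.48
tool_pos: [0.4607, 0.0787, 0.1064]
orientation: [[1.0, -0.014, -0.009], [-0.014, -1.0, -0.004], [-0.009, 0.004, -1.0]]
wrist_force: [0.1, -0.7, -0.5]
grip_width: 0.0619
[ 0.00060777 -0.02750175  0.00364847]
```

View pics/w2.png

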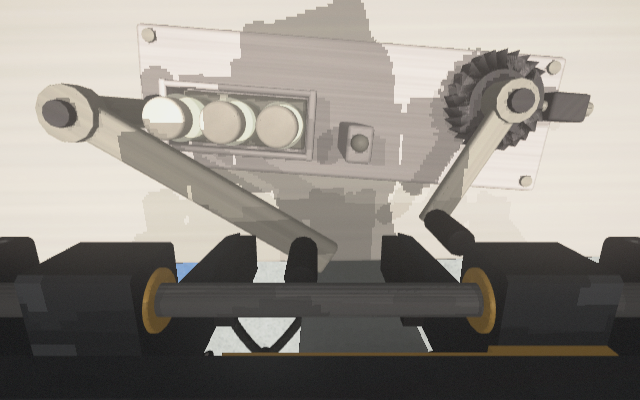

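The knob (302,258) sits between the fingers, about 6 mm left of centre. I'll correct that and close.

```bash
python3 -m handwheel '[[[0,-0.026,0],[0,0,0]],[[0,0,0],[0,0,0]]]'
python3 -m handwheel '[[[0,0,0],[0,0,0.002]],[[0,0,0],[0,0,0]],[[0,0,0],[0,0,0]],[[0,0,0],[0,0,0]],[[0,0,0],[0,0,0]],[[0,0,0],[0,0,0]]]' 1 40
```

```text
clock: 2.7
tool_pos: [0.4619, 0.0844, 0.1089]
orientation: [[1.0, -0.017, -0.006], [-0.017, -1.0, -0.004], [-0.006, 0.004, -1.0]]
wrist_force: [0.1, 0.2, 0.6]
grip_width: 0.0617
clock: 3.2
tool_pos: [0.4639, 0.0853, 0.1124]
orientation: [[1.0, -0.03, 0.001], [-0.03, -1.0, -0.002], [0.001, 0.002, -1.0]]
wrist_force: [0.5, -0.1, -0.3]
grip_width: 0.0237
```

```bash
python3 -m handwheel '[[[-0.006,0,0.012],[0,0,-0.003]],[[0,0,0.008],[0,0,-0.001]],[[0,0,0],[0,0,0]],[[0,0,0],[0,0,0]]]' 1 40
```

```text
clock: 3.53
tool_pos: [0.4632, 0.0853, 0.1084]
orientation: [[1.0, -0.002, 0.004], [-0.002, -1.0, -0.001], [0.004, 0.001, -1.0]]
wrist_force: [-0.5, 0.5, 3.7]
grip_width: 0.0126
```

```bash
python3 -m handwheel '[[[0.024,0.012,0],[0,0,0]],[[0.024,0.012,0],[0,0,0]],[[0.024,0.01,0],[0,0,0]],[[0.024,0.009,0],[0,0,0]],[[0.024,0.008,0],[0,0,0]]]'
```

```text
clock: 3.95
tool_pos: [0.494, 0.0714, 0.1084]
orientation: [[1.0, 0.001, 0.001], [0.001, -1.0, -0.002], [0.001, 0.002, -1.0]]
wrist_force: [-0.7, 1.4, 2.9]
grip_width: 0.0126
```

```bash
python3 -m handwheel '[[[0.024,0.005,0],[0,0,0]],[[0.024,0.004,0],[0,0,0]],[[0.02,0.002,0],[0,0,0]]]'
python3 -m handwheel '[[[0.02,0,0],[0,0,0]],[[0.02,0,0],[0,0,0]]]'
```

```text
clock: 4.2
tool_pos: [0.51, 0.0678, 0.1081]
orientation: [[1.0, -0.0, -0.006], [-0.0, -1.0, -0.002], [-0.006, 0.002, -1.0]]
wrist_force: [-13.0, 3.5, 15.7]
grip_width: 0.0127
clock: 4.37
tool_pos: [0.5097, 0.0678, 0.1079]
orientation: [[1.0, 0.002, -0.029], [0.001, -1.0, -0.004], [-0.029, 0.004, -1.0]]
wrist_force: [-11.5, 1.4, 18.7]
grip_width: 0.0126
```

```bash
python3 -m handwheel '[[[0.036,0,-0.008],[0,0.005,0]],[[0.04,0,-0.004],[0,0.003,0]],[[0.04,0,-0.002],[0,0.003,0]]]' - 60
```

```text
clock: 4.62
tool_pos: [0.5196, 0.0665, 0.1077]
orientation: [[1.0, 0.004, -0.002], [0.004, -1.0, -0.009], [-0.002, 0.009, -1.0]]
wrist_force: [-25.5, 4.2, 22.6]
grip_width: 0.0123
```

```bash
python3 -m handwheel '[[[0,0,-0.004],[0,0,0]],[[0,0,-0.002],[0,0,0]],[[0,0,0],[0,0,0]]]' - 20
python3 -m handwheel '[[[0,0,0],[0,0,0]],[[0,0,0],[0,0,0]],[[0,0,0],[0,0,0]],[[0,0,0],[0,0,0]]]' -0.5
python3 - <<'E'
from h import *
T=wristT(); np.save("T3.npy",T)
cv2.imwrite("pics/w3.png",cams.read_camera("wrist")[:,:,::-1])
E
```

```text
clock: 4.87
tool_pos: [0.5211, 0.0668, 0.1072]
orientation: [[1.0, 0.005, -0.001], [0.005, -1.0, -0.009], [-0.001, 0.009, -1.0]]
wrist_force: [-1.0, 0.3, 1.8]
grip_width: 0.0131
clock: 5.2
tool_pos: [0.523, 0.0666, 0.1075]
orientation: [[1.0, 0.004, 0.001], [0.004, -1.0, -0.009], [0.001, 0.009, -1.0]]
wrist_force: [0.3, 0.4, -0.5]
grip_width: 0.0381
```

View pics/w3.png

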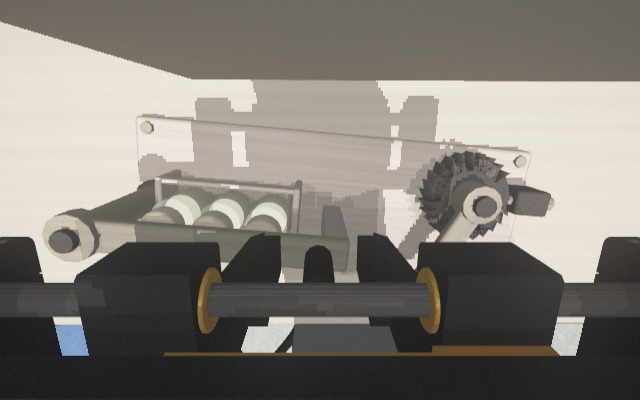

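The knob is free between the fingers at (318,265) and the bar lies along the vial nest. I'll lift off and check from above.

```bash
python3 -m handwheel '[[[0,0,-0.1],[0,0,0]],[[0,0,-0.16],[0,0,0]],[[0,0,-0.12],[0,0,0]],[[-0.08,0.06,0],[0.0,0,0]],[[-0.1,0.08,0],[0,0,0]],[[-0.08,0.08,0],[0,0,0]],[[0,0.06,0],[0,0,0]],[[0,0,0],[0,0,0]]]' -0.4 30
python3 - <<'E'
from h import *
T=wristT(); np.save("T4.npy",T)
im=cams.read_camera("wrist")[:,:,::-1].copy()
cv2.imwrite("pics/w4.png",im)
print(bot.get_obs()["tool_pos"])
E
```

```text
clock: 5.92
tool_pos: [0.4579, -0.0032, 0.2088]
orientation: [[1.0, 0.007, 0.007], [0.007, -1.0, -0.007], [0.007, 0.007, -1.0]]
wrist_force: [0.6, -0.5, 0.5]
grip_width: 0.0619
[ 0.45764595 -0.00164354  0.20863554]
```

View pics/w4.png

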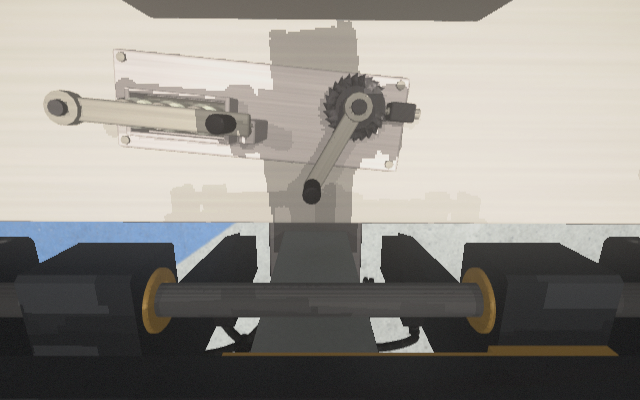

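```bash
python3 - <<'E'
import cv2
a=cv2.imread("pics/w4.png")[75:215,40:345]; cv2.imwrite("pics/w4z.png",cv2.resize(a[:80,:220],None,fx=3.6,fy=3.6,interpolation=cv2.INTER_CUBIC))
cv2.imwrite("pics/w4y.png",cv2.resize(a[60:,220:],None,fx=6,fy=6,interpolation=cv2.INTER_CUBIC))
E
```

```text
(no output)
```

View pics/w4z.png

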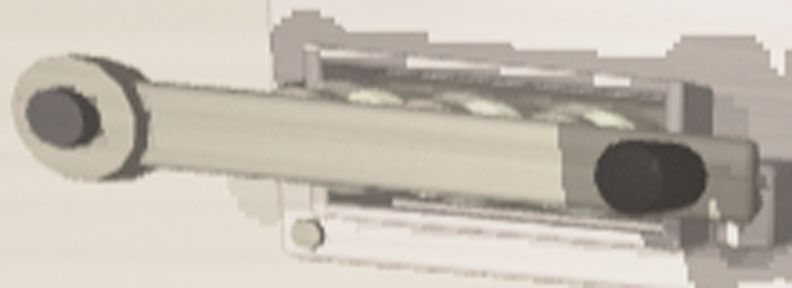

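View pics/w4y.png

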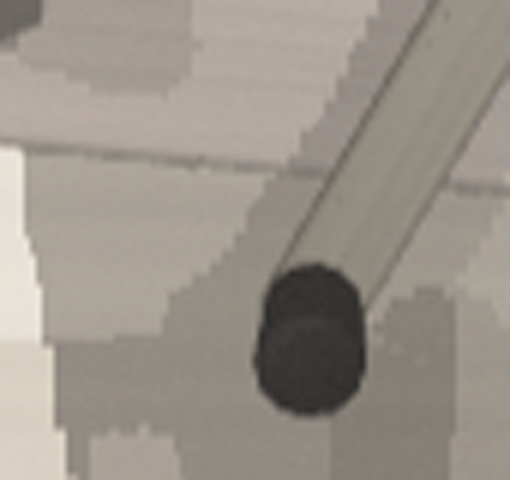

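```bash
python3 - <<'E'
from h import *
T=np.load("T4.npy");K=cams.camera_model("wrist")["intrinsics"]
f=lambda x,y,z,ox,oy,s:ray(K,T,ox+(x+.5)/s-.5,oy+(y+.5)/s-.5,z)
h=f(57,116,.104,40,75,3.6);k=f(632,176,.134,40,75,3.6);l=f(309,363,.093,260,135,6)
b1=f(145,128,.1,40,75,3.6);b2=f(560,162,.1,40,75,3.6)
print(h,k,l); 
for a,b in((h,k),(b1,b2)): d=b-a; print(np.arctan2(-d[0],-d[1])-.087)
print(tool([l[0],l[1],.12]))
E
```

```text
[0.52857016 0.19364763 0.104     ] [0.51761718 0.06600793 0.134     ] [0.45883687 0.00242771 0.093     ]
-0.001398026872317354
-0.012851927261173651
[ 0.00268284 -0.01850956  0.35445486]
```

Keeper angle measures about 0 (shut). Next is the lever knob at (0.459, 0.0026).

```bash
python3 -m handwheel '[[[0.002,-0.018,0.1],[0,0,0]],[[0,0,0.1],[0,0,0]],[[0,0,0.1],[0,0,0]],[[0,0,0.1],[0,0,0]],[[0,0,0],[0,0,0]]]'
python3 - <<'E'
from h import *
print(tool([.4589,.0026,.062]))
E
```

```text
clock: 6.38
tool_pos: [0.4665, 0.0091, 0.1069]
orientation: [[1.0, 0.012, 0.02], [0.012, -1.0, -0.001], [0.02, 0.001, -1.0]]
wrist_force: [0.9, 1.4, 0.5]
grip_width: 0.0617
[-0.03414585  0.0254247   0.17897841]
```

```bash
python3 -m handwheel '[[[-0.03,0.02,0.06],[0,-0.003,0.001]],[[-0.008,0.005,0.06],[0,0,0]],[[0,0,0.05],[0,0,0]],[[0,0,0],[0,0,0]]]'
python3 - <<'E'
from h import *
print(tool([.4589,.0026,.062]))
E
```

```text
clock: 6.72
tool_pos: [0.4609, 0.0079, 0.0639]
orientation: [[1.0, 0.011, 0.004], [0.011, -1.0, 0.002], [0.004, -0.002, -1.0]]
wrist_force: [-0.6, 0.2, 0.4]
grip_width: 0.0617
[-0.00823701  0.0211138   0.00741083]
```

```bash
python3 -m handwheel '[[[-0.008,0.022,0.004],[0,0,0.001]],[[0,0.004,0],[0,0,0]]]'
python3 -m handwheel '[[[0,0,0],[0,0,0]],[[0,0,0.002],[0,0,0]],[[0,0,0],[0,0,0]],[[0,0,0.002],[0,0,0]],[[0,0,0],[0,0,0]],[[0,0,0],[0,0,0]],[[0,0,0],[0,0,0]],[[0,0,0],[0,0,0]]]' 1 30
```

```text
clock: 6.88
tool_pos: [0.4603, 0.0028, 0.064]
orientation: [[1.0, 0.007, 0.005], [0.007, -1.0, 0.003], [0.005, -0.003, -1.0]]
wrist_force: [0.1, 0.1, 1.1]
grip_width: 0.0618
clock: 7.55
tool_pos: [0.4631, 0.0028, 0.0668]
orientation: [[1.0, 0.006, 0.013], [0.006, -1.0, 0.004], [0.013, -0.004, -1.0]]
wrist_force: [0.6, -0.1, -0.7]
grip_width: 0.0149
```

```bash
cat > q.py <<'E'
from h import *
o=bot.get_obs();p=o["tool_pos"]
phi=np.arcsin((p[1]+.0399)/.085)
print("travel %.3f"%(.526-phi),"x_on_arc %.4f tcp x %.4f y %.4f z %.4f"%(.5325-.085*np.cos(phi),*p),"F",np.round(o["wrist_force"],1),"w %.4f"%o["grip_width"])
E
python3 -m handwheel '[[[-0.01,0.016,0.004],[0,-0.002,0]],[[-0.01,0.016,0.004],[0,0,0]],[[-0.008,0.016,0.002],[0,0,0]],[[-0.006,0.016,0],[0,0,0]]]'
python3 q.py
```

```text
clock: 7.88
tool_pos: [0.4578, -0.0079, 0.0669]
orientation: [[1.0, 0.014, 0.007], [0.014, -1.0, 0.011], [0.007, -0.011, -1.0]]
wrist_force: [1.0, 9.0, -0.8]
grip_width: 0.015
travel 0.141 x_on_arc 0.4537 tcp x 0.4578 y -0.0079 z 0.0669 F [ 1.   9.  -0.8] w 0.0150
```

```bash
python3 -m handwheel '[[[-0.008,0.02,0],[0,0,0]],[[-0.008,0.02,0.001],[0.001,0,0.001]]]'; python3 q.py
python3 -m handwheel '[[[-0.006,0.024,0],[0,0,0]],[[-0.006,0.024,0.001],[0.001,0,0.001]]]'; python3 q.py
```

```text
clock: 8.05
tool_pos: [0.4557, -0.0134, 0.0667]
orientation: [[1.0, 0.015, 0.01], [0.014, -1.0, 0.023], [0.011, -0.023, -1.0]]
wrist_force: [1.0, 9.8, 2.0]
grip_width: 0.0152
travel 0.209 x_on_arc 0.4517 tcp x 0.4557 y -0.0134 z 0.0667 F [1.  9.8 2. ] w 0.0152
clock: 8.22
tool_pos: [0.4541, -0.0188, 0.0665]
orientation: [[1.0, 0.018, 0.012], [0.018, -0.999, 0.038], [0.013, -0.038, -0.999]]
wrist_force: [0.1, 5.4, 7.8]
grip_width: 0.0147
travel 0.275 x_on_arc 0.4502 tcp x 0.4541 y -0.0188 z 0.0665 F [0.1 5.4 7.8] w 0.0147
```

```bash
python3 -m handwheel '[[[-0.006,0.016,-0.002],[-0.005,0,-0.001]],[[-0.004,0.016,-0.002],[-0.003,0,-0.001]]]'; python3 q.py
```

```text
clock: 8.38
tool_pos: [0.4529, -0.0261, 0.0672]
orientation: [[0.999, 0.03, 0.016], [0.03, -1.0, -0.008], [0.016, 0.009, -1.0]]
wrist_force: [2.0, 4.4, -8.7]
grip_width: 0.0153
travel 0.363 x_on_arc 0.4486 tcp x 0.4529 y -0.0261 z 0.0672 F [ 2.   4.4 -8.7] w 0.0153
```

```bash
python3 -m handwheel '[[[-0.004,0.012,0.002],[0,-0.002,0.003]]]'; python3 q.py;python3 -m handwheel '[[[-0.004,0.012,0.002],[0,0,0.002]]]'; python3 q.py;python3 -m handwheel '[[[-0.002,0.012,0],[0,0,0]]]'; python3 q.py
```

```text
clock: 8.47
tool_pos: [0.4524, -0.0274, 0.0665]
orientation: [[1.0, 0.014, 0.004], [0.014, -1.0, -0.007], [0.004, 0.007, -1.0]]
wrist_force: [0.7, 5.7, 5.7]
grip_width: 0.015
travel 0.378 x_on_arc 0.4484 tcp x 0.4524 y -0.0274 z 0.0665 F [0.7 5.7 5.7] w 0.0150
clock: 8.55
tool_pos: [0.4522, -0.0285, 0.0663]
orientation: [[1.0, 0.003, 0.004], [0.003, -1.0, -0.005], [0.004, 0.005, -1.0]]
wrist_force: [-0.2, 2.9, 12.2]
grip_width: 0.015
travel 0.392 x_on_arc 0.4483 tcp x 0.4522 y -0.0285 z 0.0663 F [-0.2  2.9 12.2] w 0.0150
clock: 8.63
tool_pos: [0.4521, -0.0304, 0.0666]
orientation: [[1.0, 0.004, 0.005], [0.004, -1.0, -0.004], [0.005, 0.004, -1.0]]
wrist_force: [-0.8, 4.8, 4.5]
grip_width: 0.0152
travel 0.414 x_on_arc 0.4480 tcp x 0.4521 y -0.0304 z 0.0666 F [-0.8  4.8  4.5] w 0.0152
```

```bash
for i in 1; do python3 -m handwheel '[[[-0.002,0.012,0],[0,0,0]]]'; python3 q.py;python3 -m handwheel '[[[-0.002,0.012,0],[0,0,0]]]'; python3 q.py;python3 -m handwheel '[[[0,0.014,0],[-0.001,0,0]]]'; python3 q.py;python3 -m handwheel '[[[0,0.014,0],[-0.001,0,0]]]'; python3 q.py; done | grep -v -e tool -e orie -e grip
```

```text
clock: 8.72
wrist_force: [0.1, 8.2, 0.2]
travel 0.432 x_on_arc 0.4479 tcp x 0.4519 y -0.0319 z 0.0668 F [0.1 8.2 0.2] w 0.0149
clock: 8.8
wrist_force: [1.5, 10.2, -0.7]
travel 0.440 x_on_arc 0.4478 tcp x 0.4518 y -0.0326 z 0.0668 F [ 1.5 10.2 -0.7] w 0.0146
clock: 8.88
wrist_force: [-0.6, 12.9, 1.8]
travel 0.446 x_on_arc 0.4478 tcp x 0.4518 y -0.0331 z 0.0667 F [-0.6 12.9  1.8] w 0.0152
clock: 8.97
wrist_force: [-0.6, 4.3, 2.9]
travel 0.457 x_on_arc 0.4477 tcp x 0.4518 y -0.0340 z 0.0667 F [-0.6  4.3  2.9] w 0.0149
```

```bash
python3 - <<'E'
from h import *
T=wristT(); np.save("T5.npy",T)
im=cams.read_camera("wrist")[:,:,::-1].copy()
cv2.imwrite("pics/w5.png",im)
t=cams.read_camera("top")[:,:,::-1][175:235,240:360]; cv2.imwrite("pics/t5.png",cv2.resize(t,None,fx=6.6,fy=6.6,interpolation=cv2.INTER_CUBIC))
E
python3 q.py
```

```text
travel 0.469 x_on_arc 0.4476 tcp x 0.4517 y -0.0350 z 0.0667 F [-0.   6.4  1.8] w 0.0151
```

View pics/w5.png

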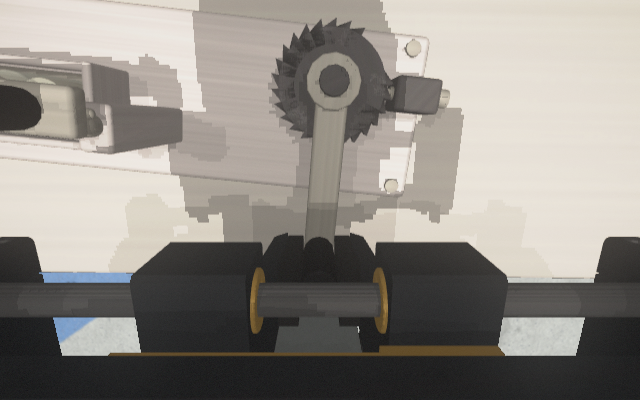

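View pics/t5.png

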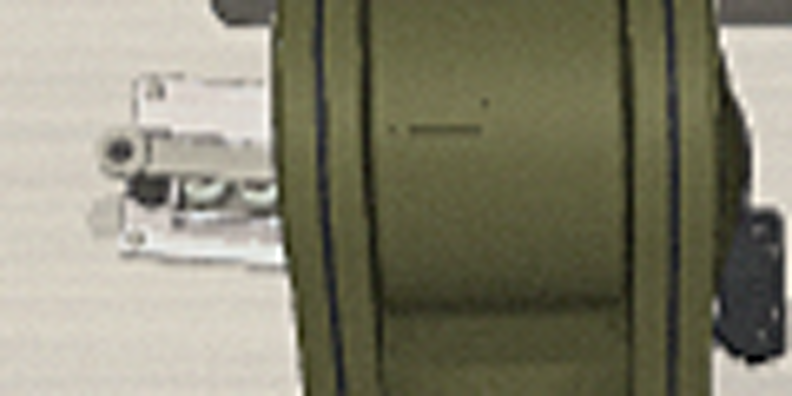

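The arm's centreline runs from (329.5,110) to (319.5,235), with the pivot at (334,80).

```bash
python3 - <<'E'
from h import *
K=cams.camera_model("wrist")["intrinsics"]
T=np.load("T5.npy")
for (e1,e2) in (((313,110),(305,235)),((346,110),(334,235)),((329.5,110),(319.5,235))):
    a=ray(K,T,*e1,.053);b=ray(K,T,*e2,.053);d=b-a;print("left angle",np.arctan2(d[1],-d[0]))
p=ray(K,T,334,80,.056);print(p)
# initial pic w1: arm edges in w1y coords
T=np.load("T1.npy");f=lambda x,y,z:ray(K,T,295+(x+.5)/4.4-.5,50+(y+.5)/4.4-.5,z)
for (e1,e2) in (((420,175),(265,435)),((478,200),(345,430))):
    a=f(*e1,.053);b=f(*e2,.053);d=b-a;print("init left angle",np.arctan2(d[1],-d[0]))
E
```

```text
left angle 0.05719630349342694
left angle 0.0644172325126406
left angle 0.06080712256753963
[ 0.53230047 -0.03987254  0.056     ]
init left angle 0.5097519727748522
init left angle 0.48490131398013125
```

Click 1 came at y≈-0.0335 (force 12.9→4.3 N). I expect click 2 near y≈-0.054, click 3 near -0.0735 and click 4 near -0.091.

```bash
(python3 -m handwheel '[[[0,0.014,0],[-0.001,0,0]],[[0,0.014,0],[-0.001,0,0]]]'; python3 q.py;python3 -m handwheel '[[[0,0.014,0],[-0.001,0,0]],[[0,0.014,0],[-0.001,0,0]]]'; python3 q.py;python3 -m handwheel '[[[0,0.014,0],[-0.001,0,0]]]'; python3 q.py )| grep -v -e tool -e force -e grip
```

```text
clock: 9.23
orientation: [[1.0, 0.019, 0.002], [0.019, -1.0, -0.011], [0.002, 0.011, -1.0]]
travel 0.493 x_on_arc 0.4475 tcp x 0.4515 y -0.0371 z 0.0666 F [ 0.3 11.4  3.2] w 0.0153
clock: 9.4
orientation: [[1.0, 0.027, 0.001], [0.027, -1.0, -0.014], [0.001, 0.014, -1.0]]
travel 0.491 x_on_arc 0.4476 tcp x 0.4516 y -0.0369 z 0.0666 F [-1.4  3.6  4.4] w 0.0149
clock: 9.48
orientation: [[1.0, 0.03, 0.001], [0.03, -0.999, -0.018], [0.0, 0.018, -1.0]]
travel 0.508 x_on_arc 0.4475 tcp x 0.4515 y -0.0384 z 0.0667 F [-0.5  4.9  2.2] w 0.0153
```

```bash
(python3 -m handwheel '[[[0,0.018,0],[0.001,0,0.002]],[[0,0.018,0],[0.001,0,0.002]]]'; python3 q.py;python3 -m handwheel '[[[0,0.018,0],[0,0,0.001]],[[0,0.018,0],[0,0,0]]]'; python3 q.py;python3 -m handwheel '[[[0,0.016,0],[0,0,0]]]'; python3 q.py )| grep -v -e tool -e force -e grip
```

```text
clock: 9.65
orientation: [[1.0, 0.012, -0.002], [0.012, -1.0, 0.001], [-0.002, -0.001, -1.0]]
travel 0.546 x_on_arc 0.4475 tcp x 0.4515 y -0.0416 z 0.0667 F [-0.4 11.5  1.3] w 0.0152
clock: 9.82
orientation: [[1.0, 0.014, -0.003], [0.014, -1.0, 0.013], [-0.003, -0.013, -1.0]]
travel 0.555 x_on_arc 0.4475 tcp x 0.4513 y -0.0424 z 0.0665 F [-1.4 16.4  4. ] w 0.0154
clock: 9.9
orientation: [[1.0, 0.018, -0.004], [0.018, -1.0, 0.017], [-0.003, -0.017, -1.0]]
travel 0.561 x_on_arc 0.4476 tcp x 0.4515 y -0.0429 z 0.0666 F [0.4 4.7 3.8] w 0.0151
```

```bash
(python3 -m handwheel '[[[0,0.016,0],[-0.002,0,0.001]]]'; python3 q.py;python3 -m handwheel '[[[0,0.016,0],[-0.001,0,0]]]'; python3 q.py;python3 -m handwheel '[[[0,0.016,0],[0,0,0]]]'; python3 q.py;python3 -m handwheel '[[[0.001,0.016,0],[0,0,0]]]'; python3 q.py )| grep -v -e tool -e force -e grip
```

```text
clock: 9.98
orientation: [[1.0, 0.013, -0.004], [0.013, -1.0, 0.007], [-0.004, -0.007, -1.0]]
travel 0.594 x_on_arc 0.4477 tcp x 0.4517 y -0.0457 z 0.0666 F [0.6 3.7 3.6] w 0.0149
clock: 10.07
orientation: [[1.0, 0.015, -0.004], [0.015, -1.0, 0.003], [-0.004, -0.003, -1.0]]
travel 0.624 x_on_arc 0.4479 tcp x 0.4519 y -0.0482 z 0.0667 F [0.2 3.6 1.1] w 0.0151
clock: 10.15
orientation: [[1.0, 0.016, -0.004], [0.016, -1.0, 0.004], [-0.004, -0.004, -1.0]]
travel 0.654 x_on_arc 0.4482 tcp x 0.4522 y -0.0508 z 0.0667 F [0.3 7.3 2.1] w 0.0152
clock: 10.23
orientation: [[1.0, 0.019, -0.005], [0.019, -1.0, 0.007], [-0.005, -0.007, -1.0]]
travel 0.677 x_on_arc 0.4485 tcp x 0.4524 y -0.0527 z 0.0666 F [ 0.  10.3  2.8] w 0.0148
```

Re-reading the step progress, the free runs (-0.019→-0.026 and -0.043→-0.048) put click 1 near y≈-0.0225 and click 2 near -0.044. That matches a start of about 0.1 rad, so click 3 should be near -0.064 and click 4 near -0.083. I'll target y≈-0.073, which lies between clicks 3 and 4 under either reading.

```bash
(python3 -m handwheel '[[[0.001,0.016,0],[-0.001,0,0.001]]]'; python3 q.py;python3 -m handwheel '[[[0.002,0.016,0],[-0.001,0,0.001]]]'; python3 q.py;python3 -m handwheel '[[[0.002,0.016,0],[-0.001,0,0]]]'; python3 q.py;python3 -m handwheel '[[[0.003,0.016,0],[-0.001,0,0]]]'; python3 q.py )| grep -v -e tool -e force -e grip
```

```text
clock: 10.32
orientation: [[1.0, 0.016, -0.006], [0.016, -1.0, 0.005], [-0.005, -0.005, -1.0]]
travel 0.691 x_on_arc 0.4487 tcp x 0.4525 y -0.0539 z 0.0665 F [-1.2 15.2  4. ] w 0.0153
clock: 10.4
orientation: [[1.0, 0.012, -0.006], [0.012, -1.0, 0.002], [-0.006, -0.002, -1.0]]
travel 0.710 x_on_arc 0.4489 tcp x 0.4529 y -0.0554 z 0.0665 F [0.1 7.  4.2] w 0.0149
clock: 10.48
orientation: [[1.0, 0.014, -0.007], [0.014, -1.0, -0.002], [-0.007, 0.002, -1.0]]
travel 0.735 x_on_arc 0.4493 tcp x 0.4533 y -0.0575 z 0.0666 F [-1.5  7.6  3.6] w 0.0151
clock: 10.57
orientation: [[1.0, 0.017, -0.009], [0.017, -1.0, -0.005], [-0.009, 0.005, -1.0]]
travel 0.751 x_on_arc 0.4497 tcp x 0.4535 y -0.0589 z 0.0666 F [-1.9 11.   4.1] w 0.0145
```

```bash
(python3 -m handwheel '[[[0.003,0.016,0],[0,0,0.001]]]'; python3 q.py;python3 -m handwheel '[[[0.003,0.016,0],[0,0,0.001]]]'; python3 q.py;python3 -m handwheel '[[[0.003,0.016,0],[0,0,0]]]'; python3 q.py;python3 -m handwheel '[[[0.003,0.016,0],[0,0,0]]]'; python3 q.py )| grep -v -e tool -e force -e grip
```

```text
clock: 10.65
orientation: [[1.0, 0.015, -0.011], [0.015, -1.0, -0.001], [-0.011, 0.001, -1.0]]
travel 0.754 x_on_arc 0.4497 tcp x 0.4535 y -0.0591 z 0.0665 F [-2.3 15.   4.7] w 0.0148
clock: 10.73
orientation: [[1.0, 0.013, -0.013], [0.013, -1.0, 0.004], [-0.013, -0.005, -1.0]]
travel 0.749 x_on_arc 0.4496 tcp x 0.4533 y -0.0587 z 0.0665 F [-1.3 15.9  5. ] w 0.0148
clock: 10.82
orientation: [[1.0, 0.017, -0.015], [0.017, -1.0, 0.008], [-0.015, -0.008, -1.0]]
travel 0.763 x_on_arc 0.4499 tcp x 0.4538 y -0.0598 z 0.0665 F [-0.1  6.8  4.7] w 0.0153
clock: 10.9
orientation: [[1.0, 0.019, -0.016], [0.019, -1.0, 0.011], [-0.016, -0.011, -1.0]]
travel 0.783 x_on_arc 0.4503 tcp x 0.4542 y -0.0615 z 0.0666 F [-0.4  7.6  3.9] w 0.0149
```

```bash
(python3 -m handwheel '[[[0.003,0.016,-0.001],[-0.001,0.001,0.001]]]'; python3 q.py;python3 -m handwheel '[[[0.003,0.016,-0.001],[-0.001,0.001,0.001]]]'; python3 q.py;python3 -m handwheel '[[[0.003,0.016,0],[0,0.001,0]]]'; python3 q.py)| grep -v -e tool -e force -e grip
```

```text
clock: 10.98
orientation: [[1.0, 0.015, -0.011], [0.016, -1.0, 0.008], [-0.011, -0.008, -1.0]]
travel 0.801 x_on_arc 0.4507 tcp x 0.4546 y -0.0630 z 0.0667 F [-1.5 11.9 -0.4] w 0.0148
clock: 11.07
orientation: [[1.0, 0.013, -0.007], [0.013, -1.0, 0.007], [-0.007, -0.007, -1.0]]
travel 0.806 x_on_arc 0.4508 tcp x 0.4547 y -0.0634 z 0.0667 F [-1.4 15.  -0.4] w 0.0149
clock: 11.15
orientation: [[1.0, 0.018, -0.003], [0.018, -1.0, 0.012], [-0.003, -0.012, -1.0]]
travel 0.799 x_on_arc 0.4506 tcp x 0.4545 y -0.0628 z 0.0664 F [-1.7 16.   4.5] w 0.0152
```

```bash
(python3 -m handwheel '[[[0.003,0.016,0],[-0.001,0,0.001]]]'; python3 q.py;python3 -m handwheel '[[[0.003,0.016,0],[-0.001,0,0]]]'; python3 q.py)| grep -v -e tool -e force -e grip
```

```text
clock: 11.23
orientation: [[1.0, 0.017, -0.005], [0.017, -1.0, 0.012], [-0.005, -0.012, -1.0]]
travel 0.788 x_on_arc 0.4504 tcp x 0.4541 y -0.0619 z 0.0664 F [-1.9 16.3  7.9] w 0.0154
clock: 11.32
orientation: [[1.0, 0.021, -0.007], [0.021, -1.0, 0.01], [-0.007, -0.01, -1.0]]
travel 0.793 x_on_arc 0.4505 tcp x 0.4544 y -0.0623 z 0.0665 F [0.4 5.9 6.7] w 0.0150
```

```bash
(python3 -m handwheel '[[[0.004,0.02,-0.001],[-0.001,0,0.001]]]'; python3 q.py;python3 -m handwheel '[[[0.004,0.018,0],[-0.001,0,0]]]'; python3 q.py)| grep -v -e tool -e force -e grip
```

```text
clock: 11.4
orientation: [[1.0, 0.017, -0.007], [0.018, -1.0, 0.006], [-0.007, -0.007, -1.0]]
travel 0.828 x_on_arc 0.4513 tcp x 0.4554 y -0.0652 z 0.0668 F [ 0.5  5.2 -0.2] w 0.0152
clock: 11.48
orientation: [[1.0, 0.02, -0.009], [0.02, -1.0, 0.003], [-0.009, -0.003, -1.0]]
travel 0.858 x_on_arc 0.4521 tcp x 0.4561 y -0.0676 z 0.0667 F [-0.5  9.6  1.6] w 0.0150
```

```bash
python3 - <<'E'
from h import *
T=wristT(); np.save("T6.npy",T)
im=cams.read_camera("wrist")[:,:,::-1].copy()
cv2.imwrite("pics/w6.png",im)
cv2.imwrite("pics/w6z.png",cv2.resize(im[0:250,230:480],None,fx=2.4,fy=2.4,interpolation=cv2.INTER_CUBIC))
cv2.imwrite("pics/w5z.png",cv2.resize(cv2.imread("pics/w5.png")[0:250,230:480],None,fx=2.4,fy=2.4,interpolation=cv2.INTER_CUBIC))
E
python3 q.py
```

```text
travel 0.859 x_on_arc 0.4522 tcp x 0.4561 y -0.0677 z 0.0666 F [-0.2  8.9  2.2] w 0.0150
```

View pics/w6z.png

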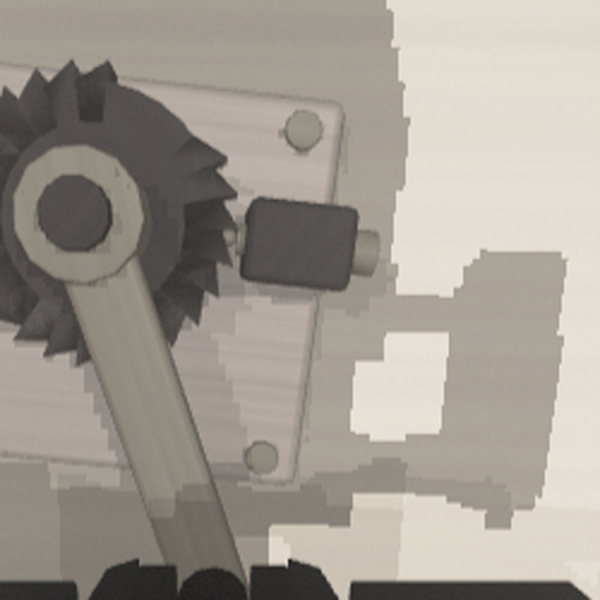

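View pics/w5z.png

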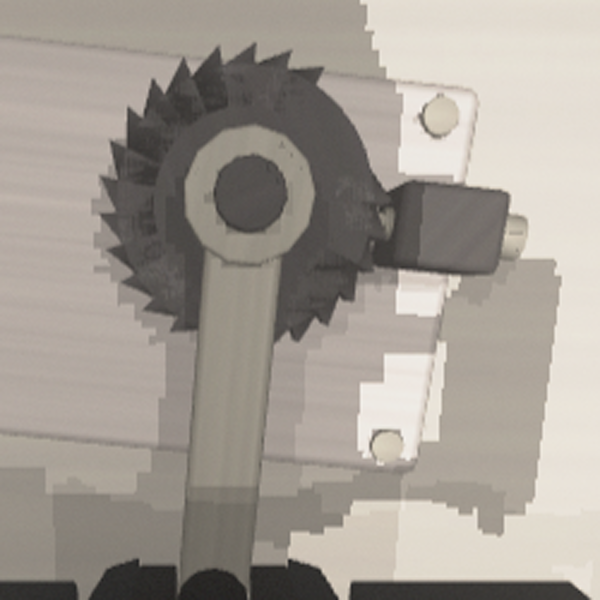

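```bash
python3 - <<'E'
import cv2
a=cv2.imread("pics/w6.png")[55:150,290:385]; b=cv2.imread("pics/w5.png")[55:150,350:445]
cv2.imwrite("pics/z56.png",cv2.resize(cv2.hconcat([b,a]),None,fx=4.2,fy=5,interpolation=cv2.INTER_CUBIC)*1)
g=cv2.imread("pics/z56.png"); cv2.imwrite("pics/z56.png",cv2.convertScaleAbs(g,alpha=2.0,beta=-20))
E
```

```text
(no output)
```

View pics/z56.png

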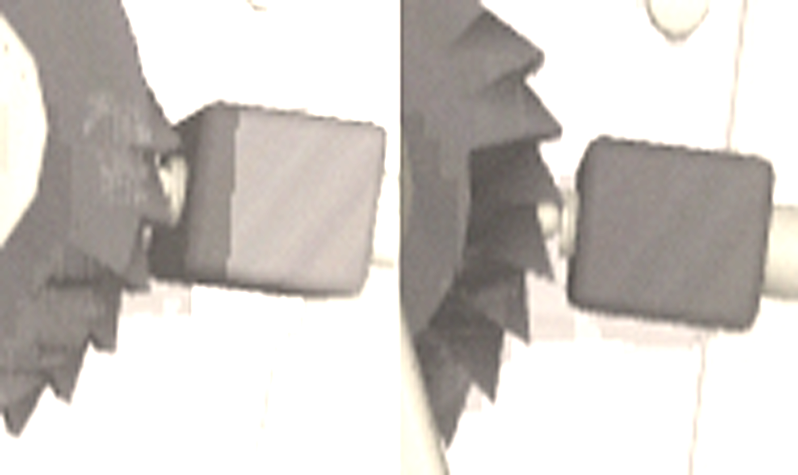

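Counting teeth from the smooth arc: at w5 the plunger sits between tips 1 and 2. At w6 it sits just past tip 3, so three clicks have passed. I'll advance about 3 mm for margin and hold.

```bash
(python3 -m handwheel '[[[0.003,0.018,0],[0,0,0]]]'; python3 q.py; python3 -m handwheel '[[[0.002,0.014,0],[0,0,0]]]'; python3 q.py; python3 -m handwheel '[[[0,0.01,0],[0,0,0]]]'; python3 q.py)| grep -v -e tool -e force -e grip
python3 - <<'E'
from h import *
import time
for i in range(3):
    T=wristT(); im=cams.read_camera("wrist")[:,:,::-1].copy()
np.save("T7.npy",T); cv2.imwrite("pics/w7.png",im)
cv2.imwrite("pics/w7z.png",cv2.convertScaleAbs(cv2.resize(im[40:240,280:400],None,fx=4,fy=3,interpolation=cv2.INTER_CUBIC),alpha=1.8,beta=-20))
E
python3 q.py
```

```text
clock: 11.62
orientation: [[1.0, 0.023, -0.01], [0.023, -1.0, 0.006], [-0.01, -0.006, -1.0]]
travel 0.880 x_on_arc 0.4528 tcp x 0.4567 y -0.0694 z 0.0666 F [1.3 6.5 4.1] w 0.0151
clock: 11.7
orientation: [[1.0, 0.025, -0.01], [0.025, -1.0, 0.008], [-0.01, -0.008, -1.0]]
travel 0.899 x_on_arc 0.4534 tcp x 0.4573 y -0.0709 z 0.0666 F [0.  7.5 3.3] w 0.0153
clock: 11.78
orientation: [[1.0, 0.028, -0.011], [0.028, -1.0, 0.011], [-0.011, -0.012, -1.0]]
travel 0.900 x_on_arc 0.4534 tcp x 0.4573 y -0.0710 z 0.0666 F [-0.4  9.9  3.2] w 0.0151
travel 0.890 x_on_arc 0.4531 tcp x 0.4569 y -0.0702 z 0.0665 F [-1.3 12.   3.6] w 0.0150
```

View pics/w7z.png

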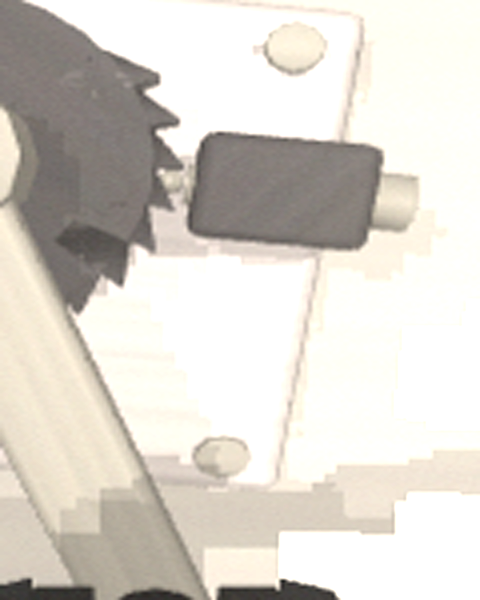

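View pics/w7.png

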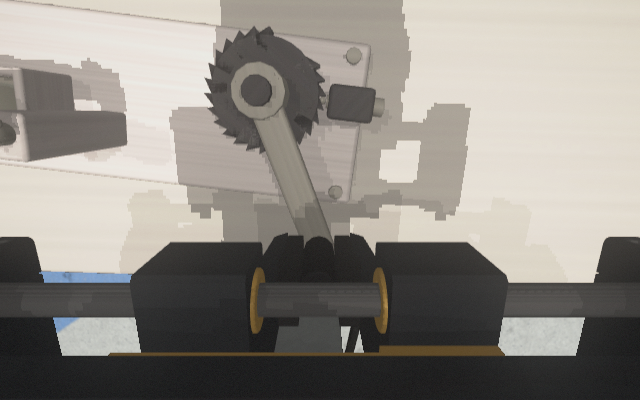

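The plunger is between tips 3 and 4, about a third of the way along (lever ≈0.99 rad). I'll check that it rests steadily.

```bash
python3 - <<'E'
from h import *
for i in range(8):
    cams.read_camera("side"); o=bot.get_obs(); print(round(o["clock"],2),np.round(o["tool_pos"],4),np.round(o["wrist_force"],1))
im=cams.read_camera("side")[:,:,::-1]; cv2.imwrite("pics/s8.png",cv2.resize(im[100:350,260:400],None,fx=2.4,fy=2.4))
E
```

```text
11.98 [ 0.4568 -0.0699  0.0665] [-0.3 12.4  4.1]
12.03 [ 0.4568 -0.0697  0.0665] [-0.8 12.8  4.8]
12.08 [ 0.4567 -0.0696  0.0665] [-0.4 12.1  4.7]
12.13 [ 0.4567 -0.0695  0.0665] [-0.6 11.8  3.4]
12.18 [ 0.4566 -0.0695  0.0665] [-0.8 12.9  4.2]
12.23 [ 0.4566 -0.0695  0.0665] [-1.  11.8  3.6]
12.28 [ 0.4566 -0.0694  0.0665] [-1.6 12.5  3.7]
12.33 [ 0.4566 -0.0694  0.0665] [-0.7 12.8  3.7]
```

View pics/s8.png

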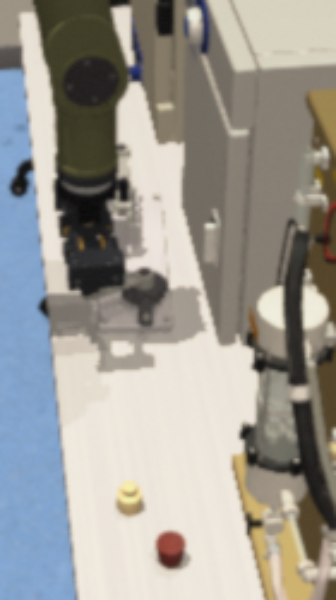

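Holding is steady, but 12 N at rest is more than I'd expect a third of the way up a tooth. I'll ease off to see which tooth the ratchet catches.

```bash
(for i in 1 2; do python3 -m handwheel '[[[0,0,0],[0,0,0]]]'; python3 q.py; done;  python3 -m handwheel '[[[0,0,0],[0,0,0]],[[0,0,0],[0,0,0]]]'; python3 q.py;python3 -m handwheel '[[[0,0,0],[0,0,0]],[[0,0,0],[0,0,0]]]'; python3 q.py) | grep -v -e tool -e force -e grip
```

```text
clock: 12.47
orientation: [[0.999, 0.033, -0.015], [0.033, -0.999, 0.017], [-0.014, -0.017, -1.0]]
travel 0.844 x_on_arc 0.4518 tcp x 0.4558 y -0.0665 z 0.0665 F [-0.8  4.3  6.6] w 0.0151
clock: 12.55
orientation: [[0.999, 0.034, -0.016], [0.034, -0.999, 0.018], [-0.015, -0.019, -1.0]]
travel 0.826 x_on_arc 0.4513 tcp x 0.4553 y -0.0651 z 0.0666 F [-0.3  2.9  2.2] w 0.0150
clock: 12.72
orientation: [[0.999, 0.034, -0.016], [0.034, -0.999, 0.019], [-0.016, -0.019, -1.0]]
travel 0.824 x_on_arc 0.4512 tcp x 0.4553 y -0.0648 z 0.0667 F [-0.2  2.9  0.5] w 0.0150
clock: 12.88
orientation: [[0.999, 0.033, -0.016], [0.033, -0.999, 0.018], [-0.016, -0.019, -1.0]]
travel 0.832 x_on_arc 0.4514 tcp x 0.4555 y -0.0655 z 0.0667 F [-0.4  2.9  1.8] w 0.0150
```

```bash
(for i in 1 2 3 4; do python3 -m handwheel '[[[0,-0.008,0],[0,0,0.001]]]'; python3 q.py; done;  python3 -m handwheel '[[[0,-0.012,0],[0,0,0]]]'; python3 q.py) | grep -v -e tool -e force -e grip -e orie
```

```text
clock: 12.97
travel 0.820 x_on_arc 0.4511 tcp x 0.4552 y -0.0645 z 0.0667 F [-1.1  0.7  2.1] w 0.0152
clock: 13.05
travel 0.807 x_on_arc 0.4508 tcp x 0.4548 y -0.0635 z 0.0667 F [-0.2  5.1 -0.1] w 0.0151
clock: 13.13
travel 0.783 x_on_arc 0.4503 tcp x 0.4543 y -0.0615 z 0.0667 F [-1.1  3.4  0.9] w 0.0153
clock: 13.22
travel 0.758 x_on_arc 0.4498 tcp x 0.4538 y -0.0595 z 0.0667 F [-0.3  3.7  2. ] w 0.0153
clock: 13.3
travel 0.720 x_on_arc 0.4491 tcp x 0.4531 y -0.0563 z 0.0667 F [-1.   2.5  2. ] w 0.0149
```

It moved back freely past y=-0.064, so click 3 had not happened and easing off was worth doing. I'll keep easing until the tooth stops it, to calibrate.

```bash
(for i in 1 2 3 4 5; do python3 -m handwheel '[[[0,-0.008,0],[0,0,0]]]'; python3 q.py; done) | grep -v -e tool -e force -e grip -e orie
```

```text
clock: 13.38
travel 0.693 x_on_arc 0.4487 tcp x 0.4527 y -0.0540 z 0.0667 F [-1.   0.5  2.2] w 0.0148
clock: 13.47
travel 0.666 x_on_arc 0.4483 tcp x 0.4523 y -0.0518 z 0.0667 F [-1.2  2.3  1.4] w 0.0152
clock: 13.55
travel 0.642 x_on_arc 0.4481 tcp x 0.4521 y -0.0497 z 0.0667 F [-0.2  1.1  2.6] w 0.0150
clock: 13.63
travel 0.617 x_on_arc 0.4479 tcp x 0.4518 y -0.0476 z 0.0667 F [-1.   1.6  1. ] w 0.0149
clock: 13.72
travel 0.596 x_on_arc 0.4477 tcp x 0.4517 y -0.0459 z 0.0667 F [-0.9 -0.5  1.2] w 0.0149
```

```bash
(for i in 1 2 3 4 5; do python3 -m handwheel '[[[0,-0.008,0],[0,0,0]]]'; python3 q.py; done) | grep -v -e tool -e force -e grip -e orie
```

```text
clock: 13.8
travel 0.582 x_on_arc 0.4476 tcp x 0.4516 y -0.0447 z 0.0667 F [-1.  -2.7  1.5] w 0.0153
clock: 13.88
travel 0.573 x_on_arc 0.4476 tcp x 0.4517 y -0.0439 z 0.0668 F [-0.7 -3.9  2. ] w 0.0154
clock: 13.97
travel 0.568 x_on_arc 0.4476 tcp x 0.4516 y -0.0435 z 0.0668 F [-1.2 -5.2  1.3] w 0.0150
clock: 14.05
travel 0.566 x_on_arc 0.4476 tcp x 0.4516 y -0.0433 z 0.0668 F [-0.3 -5.3  0.1] w 0.0154
clock: 14.13
travel 0.544 x_on_arc 0.4475 tcp x 0.4515 y -0.0414 z 0.0668 F [-1.2  1.3 -0.3] w 0.0148
```

```bash
python3 - <<'E'
from h import *
T=wristT(); np.save("T8.npy",T)
im=cams.read_camera("wrist")[:,:,::-1].copy()
cv2.imwrite("pics/w8.png",im)
E
python3 q.py
python3 - <<'E'
import cv2
a=[cv2.imread(f"pics/w{i}.png")[30:240,x:x+130] for i,x in ((5,300),(8,270),(7,240))]
cv2.imwrite("pics/z578.png",cv2.convertScaleAbs(cv2.resize(cv2.hconcat(a),None,fx=2.05,fy=2.05*1.3,interpolation=cv2.INTER_CUBIC),alpha=1.8,beta=-20))
E
```

```text
travel 0.536 x_on_arc 0.4475 tcp x 0.4515 y -0.0407 z 0.0668 F [-0.8 -1.3  1.1] w 0.0147
```

View pics/w8.png

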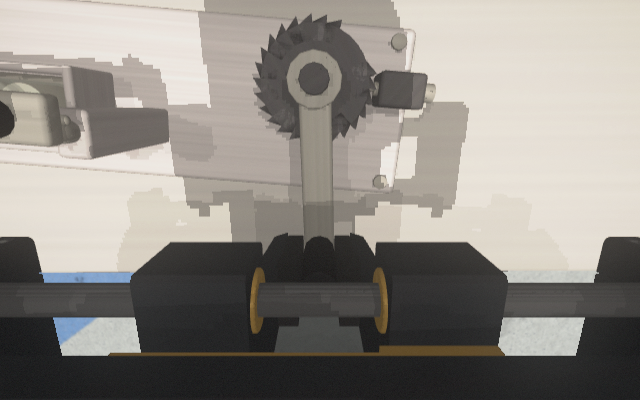

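View pics/z578.png

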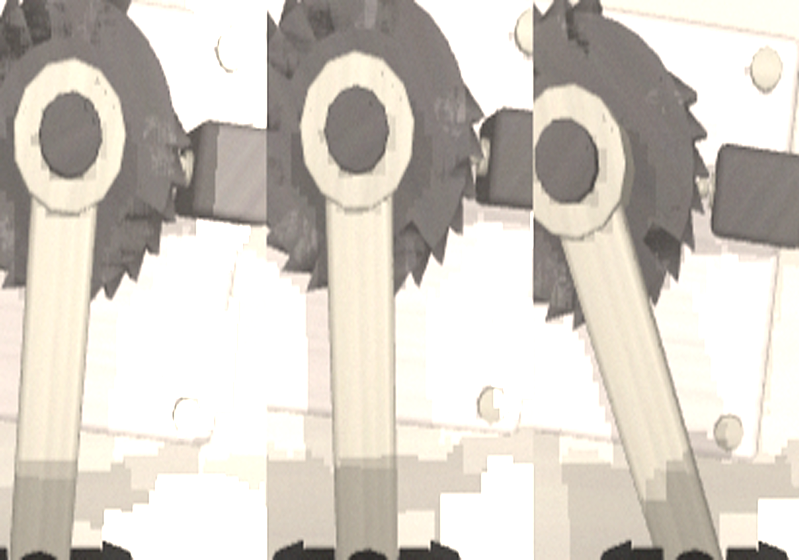

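```bash
python3 - <<'E'
from h import *
for i in range(5):
    cams.read_camera("side"); o=bot.get_obs(); print(round(o["clock"],2),np.round(o["tool_pos"],4),np.round(o["wrist_force"],1))
E
(for i in 1 2 ; do python3 -m handwheel '[[[0,-0.008,0],[0,0,0]]]'; python3 q.py; done)| grep -v -e tool -e force -e grip -e orie
python3 - <<'E'
from h import *
for i in range(5):
    cams.read_camera("side"); o=bot.get_obs(); print(round(o["clock"],2),np.round(o["tool_pos"],4),np.round(o["wrist_force"],1))
E
```

```text
14.23 [ 0.4515 -0.0408  0.0668] [-1.  -1.2 -0.4]
14.28 [ 0.4515 -0.0409  0.0668] [-0.4 -1.9  0.1]
14.33 [ 0.4514 -0.0411  0.0668] [-1.9  2.1 -1. ]
14.38 [ 0.4515 -0.0406  0.0668] [-1.   2.6 -0.3]
14.43 [ 0.4514 -0.0402  0.0668] [-1.9  1.6  0.7]
clock: 14.52
travel 0.499 x_on_arc 0.4475 tcp x 0.4515 y -0.0376 z 0.0668 F [-0.9  1.8  1.2] w 0.0147
clock: 14.6
travel 0.465 x_on_arc 0.4477 tcp x 0.4515 y -0.0347 z 0.0667 F [-1.7  5.5  0.2] w 0.0152
14.65 [ 0.4517 -0.0334  0.0667] [-2.   6.9  0.4]
14.7 [ 0.4516 -0.0331  0.0667] [-1.6  7.7  1.1]
14.75 [ 0.4516 -0.0327  0.0667] [-1.8  7.1  0.9]
14.8 [ 0.4517 -0.0323  0.0667] [-0.5  5.  -0.4]
14.85 [ 0.4517 -0.0329  0.0668] [-1.2  4.4  0.7]
```

Forces read mid-row are jerky. I'll sweep forward again with a settled reading after each step.

```bash
cat > s.py <<'E'
from h import *
for i in range(3): cams.read_camera("side")
o=bot.get_obs();p=o["tool_pos"];R=np.array(o["orientation"])
phi=np.arcsin((p[1]+.0399)/.085)
print("t %.2f phi %.3f y %.4f x %.4f z %.4f Fy %.1f Fx %.1f Fz %.1f w %.4f yaw %.3f tilt %.3f %.3f"%(o["clock"],phi,p[1],p[0],p[2],o["wrist_force"][1],o["wrist_force"][0],o["wrist_force"][2],o["grip_width"],R[1,0],R[0,2],R[1,2]))
E
python3 s.py
for i in 1 ; do python3 -m handwheel '[[[0,0.01,0],[0,0,0.001]]]'; python3 s.py; python3 -m handwheel '[[[0,0.01,0],[0,0,0.001]]]'; python3 s.py; python3 -m handwheel '[[[0,0.012,0],[0,0,0.001]]]'; python3 s.py; python3 -m handwheel '[[[0,0.012,0],[0,0,0.001]]]'; python3 s.py; done | grep -v -e tool -e force -e grip -e orie -e clock
```

```text
t 15.00 phi 0.073 y -0.0337 x 0.4516 z 0.0667 Fy 5.9 Fx -0.5 Fz 0.9 w 0.0152 yaw -0.003 tilt -0.024 0.011
t 15.23 phi 0.075 y -0.0336 x 0.4516 z 0.0667 Fy 8.8 Fx -1.0 Fz 1.5 w 0.0151 yaw -0.006 tilt -0.024 0.014
t 15.47 phi 0.083 y -0.0328 x 0.4516 z 0.0667 Fy 9.5 Fx -2.7 Fz 2.4 w 0.0148 yaw -0.009 tilt -0.024 0.018
t 15.70 phi 0.088 y -0.0325 x 0.4516 z 0.0666 Fy 9.3 Fx -1.8 Fz 1.3 w 0.0152 yaw -0.011 tilt -0.024 0.022
t 15.93 phi 0.091 y -0.0322 x 0.4517 z 0.0667 Fy 10.5 Fx -1.7 Fz 1.5 w 0.0154 yaw -0.013 tilt -0.024 0.025
```

```bash
for i in 1 ; do python3 -m handwheel '[[[0,0.018,0],[-0.002,0.002,0]]]'; python3 s.py; python3 -m handwheel '[[[0,0.018,0],[-0.002,0.001,0]]]'; python3 s.py; python3 -m handwheel '[[[0,0.02,0],[-0.001,0,0]]]'; python3 s.py; python3 -m handwheel '[[[0,0.02,0],[-0.001,0,0]]]'; python3 s.py; done | grep -v -e tool -e force -e grip -e orie -e clock
```

```text
t 16.17 phi 0.082 y -0.0330 x 0.4517 z 0.0667 Fy 9.7 Fx -1.3 Fz 3.1 w 0.0150 yaw -0.009 tilt -0.011 0.017
t 16.40 phi 0.079 y -0.0332 x 0.4517 z 0.0666 Fy 12.3 Fx -1.6 Fz 3.4 w 0.0150 yaw -0.003 tilt -0.005 0.009
t 16.63 phi 0.074 y -0.0336 x 0.4517 z 0.0666 Fy 11.6 Fx -1.4 Fz 2.3 w 0.0150 yaw 0.003 tilt -0.005 0.008
t 16.87 phi 0.074 y -0.0336 x 0.4516 z 0.0666 Fy 12.4 Fx -2.8 Fz 2.9 w 0.0152 yaw 0.009 tilt -0.005 0.007
```

```bash
for i in 1 ; do python3 -m handwheel '[[[0,0.024,0],[-0.001,0,0]]]'; python3 s.py; python3 -m handwheel '[[[0,0.024,0],[-0.001,0,0]]]'; python3 s.py;  done | grep -v -e tool -e force -e grip -e orie -e clock
```

```text
t 17.10 phi 0.037 y -0.0367 x 0.4516 z 0.0667 Fy 4.8 Fx -2.6 Fz 1.4 w 0.0149 yaw 0.013 tilt -0.005 0.004
t 17.33 phi 0.009 y -0.0391 x 0.4514 z 0.0667 Fy 12.8 Fx -2.8 Fz 2.6 w 0.0150 yaw 0.018 tilt -0.006 0.002
```

```bash
cat > s2.py <<'E'
from h import *
for i in range(12):
    cams.read_camera("side")
    o=bot.get_obs();p=o["tool_pos"]
    if i%2: print("t %.2f y %.4f Fy %.1f vel %s"%(o["clock"],p[1],o["wrist_force"][1],np.round(o["joint_velocities"][:3],2)))
E
python3 s2.py
```

```text
t 17.43 y -0.0384 Fy 4.8 vel [ 0.36 -0.17  1.76]
t 17.53 y -0.0403 Fy 5.7 vel [0.21 0.03 0.73]
t 17.63 y -0.0405 Fy 6.9 vel [ 0.06  0.12 -0.05]
t 17.73 y -0.0403 Fy 9.0 vel [-0.1   0.05 -0.48]
t 17.83 y -0.0395 Fy 9.4 vel [-0.22  0.06 -0.66]
t 17.93 y -0.0389 Fy 12.8 vel [-0.08 -0.08 -0.62]
```

```bash
cat > s3.py <<'E'
from h import *
import sys
for i in range(int(sys.argv[1])):
    cams.read_camera("side")
    o=bot.get_obs();p=o["tool_pos"];R=np.array(o["orientation"])
    print("t %.2f"%o["clock"],"p",np.round(p*1000,1),"F",np.round(o["wrist_force"],1),"M",np.round(o["moment"],2),"w %.4f"%o["grip_width"],"R",np.round([R[1,0],R[0,2],R[1,2]],3))
E
python3 s3.py 16
```

```text
t 17.98 p [451.4 -38.6  66.7] F [-2.5 12.2  3.1] M [ 2.62  0.36 -0.02] w 0.0149 R [ 0.018 -0.006  0.002]
t 18.03 p [451.5 -38.4  66.6] F [-2.  12.6  3.2] M [ 2.66  0.35 -0.09] w 0.0151 R [ 0.018 -0.006  0.002]
t 18.08 p [451.4 -38.2  66.7] F [-2.8 12.9  3.3] M [ 2.7   0.36 -0.04] w 0.0153 R [ 0.019 -0.006  0.002]
t 18.13 p [451.4 -38.1  66.6] F [-2.5 13.3  1.7] M [ 2.67  0.43 -0.1 ] w 0.0150 R [ 0.019 -0.006  0.003]
t 18.18 p [451.4 -38.   66.7] F [-2.9 12.9  3.2] M [ 2.77  0.42 -0.1 ] w 0.0149 R [ 0.019 -0.006  0.003]
t 18.23 p [451.4 -37.9  66.6] F [-2.  13.3  2.2] M [ 2.77  0.4  -0.01] w 0.0152 R [ 0.019 -0.006  0.003]
t 18.28 p [451.4 -37.8  66.7] F [-2.  12.9  2.5] M [ 2.76  0.4  -0.06] w 0.0151 R [ 0.019 -0.006  0.003]
t 18.33 p [451.5 -37.8  66.7] F [-1.8 13.   2.5] M [ 2.78  0.41 -0.04] w 0.0154 R [ 0.019 -0.006  0.003]
t 18.38 p [451.4 -37.7  66.7] F [-2.6 13.   3.3] M [ 2.85  0.43 -0.08] w 0.0149 R [ 0.019 -0.006  0.003]
t 18.43 p [451.5 -37.7  66.7] F [-2.8 11.9  3. ] M [ 2.86  0.37 -0.05] w 0.0149 R [ 0.019 -0.006  0.003]
t 18.48 p [451.4 -37.7  66.6] F [-2.4 14.2  3. ] M [ 2.82  0.4  -0.03] w 0.0151 R [ 0.019 -0.006  0.003]
t 18.53 p [451.4 -37.7  66.7] F [-2.1 14.2  3. ] M [ 2.82  0.39 -0.08] w 0.0148 R [ 0.019 -0.006  0.003]
t 18.58 p [451.4 -37.7  66.6] F [-2.8 13.3  2.4] M [ 2.85  0.37 -0.04] w 0.0148 R [ 0.019 -0.006  0.003]
t 18.63 p [451.4 -37.6  66.6] F [-1.1 14.4  2.5] M [ 2.88  0.43 -0.06] w 0.0148 R [ 0.02  -0.006  0.003]
t 18.68 p [451.5 -37.6  66.6] F [-3.1 13.2  2.9] M [ 2.86  0.39 -0.06] w 0.0153 R [ 0.019 -0.006  0.003]
t 18.73 p [451.4 -37.6  66.7] F [-2.1 13.4  3. ] M [ 2.85  0.4  -0.06] w 0.0152 R [ 0.02  -0.006  0.003]
```

```bash
python3 - <<'E'
import cv2
out=[]
for i,x,y in ((8,335,50),(7,280,50)):
    a=cv2.imread(f"pics/w{i}.png")[y:y+90,x:x+60]
    out.append(cv2.resize(a,None,fx=6.5,fy=6.5,interpolation=cv2.INTER_LANCZOS4))
cv2.imwrite("pics/z87.png",cv2.convertScaleAbs(cv2.hconcat(out),alpha=2.2,beta=-30))
E
```

```text
(no output)
```

View pics/z87.png

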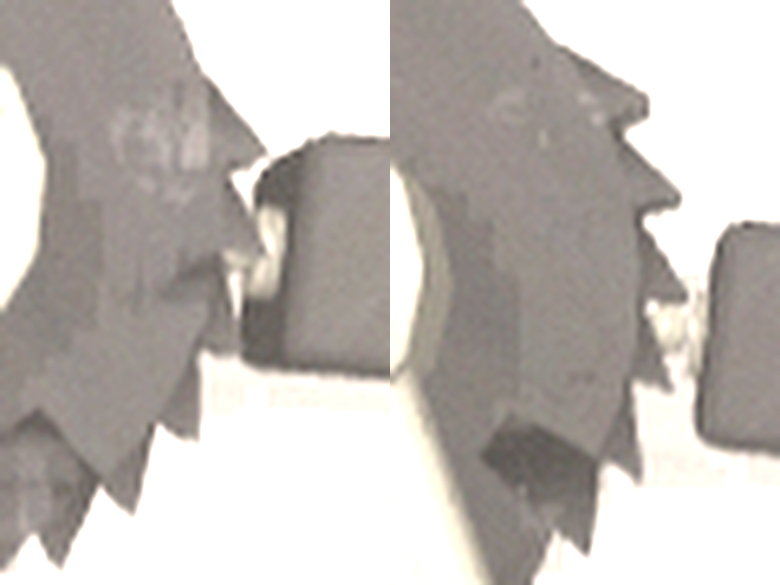

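```bash
python3 - <<'E'
from h import *
K=cams.camera_model("wrist")["intrinsics"]
def ang(n,es):
    T=np.load(n)
    for a,b in es:
        a=ray(K,T,*a,.053);b=ray(K,T,*b,.053);d=b-a;print(n,"phi %.3f"%np.arctan2(d[1],-d[0]))
ang("T7.npy",[((254.1,120),(294.6,217.6)),((278.5,108.8),(327.3,228.9))])
ang("T8.npy",[((298.8,106.9),(303.7,232.6)),((330,106.9),(332.9,232.6))])
for n,p in (("T7.npy",(256.5,90.5)),("T8.npy",(314,78.5))): print(ray(K,np.load(n),*p,.056))
# tooth tips & plunger, world angle about pivot for z candidates
for z in (.035,.04,.045):
  for n,pts in (("T8.npy",dict(T1=(265,155),T2=(262,255),T4=(197,437),T5=(135,512),pl=(232,265))),("T7.npy",dict(T1=(258,103),T2=(290,202),T3=(296,298),T4=(278,388),T5=(250,480),pl=(258,312)))):
    T=np.load(n);ox=335 if n=="T8.npy" else 280
    r=[]
    for k,(x,y) in pts.items():
        w=ray(K,T,ox+x/6.5-.4,50+y/6.5-.4,z)-np.array([.5324,-.0399,0]); r.append("%s %.3f r%.1f"%(k,np.arctan2(w[0],-w[1]),1000*np.hypot(w[0],w[1])))
    print(z,n,r)
E
```

```text
T7.npy phi -0.386
T7.npy phi -0.399
T8.npy phi -0.014
T8.npy phi -0.025
[ 0.53192886 -0.0395557   0.056     ]
[ 0.5321515  -0.03982144  0.056     ]
0.035 T8.npy ['T1 0.117 r31.2', 'T2 -0.122 r31.2', 'T4 -0.596 r31.7', 'T5 -0.838 r31.9', 'pl -0.157 r29.0']
0.035 T7.npy ['T1 0.456 r31.1', 'T2 0.208 r31.4', 'T3 -0.025 r31.4', 'T4 -0.253 r31.2', 'T5 -0.494 r31.9', 'pl -0.068 r28.5']
0.04 T8.npy ['T1 0.104 r30.3', 'T2 -0.134 r30.5', 'T4 -0.604 r31.1', 'T5 -0.844 r31.4', 'pl -0.170 r28.3']
0.04 T7.npy ['T1 0.436 r30.9', 'T2 0.194 r31.3', 'T3 -0.033 r31.4', 'T4 -0.254 r31.2', 'T5 -0.489 r31.9', 'pl -0.075 r28.5']
0.045 T8.npy ['T1 0.091 r29.5', 'T2 -0.147 r29.7', 'T4 -0.613 r30.5', 'T5 -0.851 r30.8', 'pl -0.183 r27.6']
0.045 T7.npy ['T1 0.416 r30.7', 'T2 0.180 r31.2', 'T3 -0.040 r31.4', 'T4 -0.255 r31.2', 'T5 -0.483 r31.9', 'pl -0.082 r28.6']
```

Settled forces are consistent: once still, the arm acts as a spring of about 2.65 N/mm, and a modest pull can drag the lever back over a tooth. Force drops and tooth positions both give q ≈ 0.62 − φ, so clicks 2, 3 and 4 fall at y ≈ -0.043, -0.0635 and -0.083. I'll go forward again to a settled y≈-0.074 and stay there without easing off.

```bash
for i in 1 ; do python3 -m handwheel '[[[0,0.024,0],[0,0,0.001]]]'; python3 s.py; python3 -m handwheel '[[[0,0.02,0],[0,0,0.001]]]'; python3 s.py; python3 -m handwheel '[[[0,0.02,0],[0,0,0.001]]]'; python3 s.py; python3 -m handwheel '[[[0,0.02,0],[0,0,0]]]'; python3 s.py;python3 -m handwheel '[[[0,0.02,0],[0,0,0]]]'; python3 s.py; done | grep -v -e tool -e force -e grip -e orie -e clock
```

```text
t 18.97 phi 0.020 y -0.0382 x 0.4514 z 0.0666 Fy 15.5 Fx -2.5 Fz 2.7 w 0.0150 yaw 0.020 tilt -0.006 0.010
t 19.20 phi 0.025 y -0.0378 x 0.4514 z 0.0666 Fy 15.3 Fx -2.2 Fz 3.6 w 0.0150 yaw 0.020 tilt -0.006 0.016
t 19.43 phi 0.029 y -0.0375 x 0.4514 z 0.0666 Fy 14.8 Fx -1.5 Fz 2.6 w 0.0152 yaw 0.021 tilt -0.007 0.022
t 19.67 phi 0.030 y -0.0373 x 0.4514 z 0.0666 Fy 14.3 Fx -1.6 Fz 3.9 w 0.0152 yaw 0.027 tilt -0.007 0.028
t 19.90 phi 0.030 y -0.0373 x 0.4514 z 0.0666 Fy 13.3 Fx -2.4 Fz 2.9 w 0.0150 yaw 0.033 tilt -0.007 0.034
```

```bash
for i in 1 ; do python3 -m handwheel '[[[0,0.026,0],[-0.003,0.001,0.003]]]'; python3 s.py; python3 -m handwheel '[[[0,0.026,0],[-0.002,0,0.002]]]'; python3 s.py;  done | grep -v -e tool -e force -e grip -e orie -e clock
```

```text
t 20.13 phi 0.021 y -0.0381 x 0.4514 z 0.0666 Fy 14.8 Fx -2.8 Fz 5.0 w 0.0150 yaw 0.022 tilt -0.001 0.021
t 20.37 phi 0.018 y -0.0384 x 0.4514 z 0.0666 Fy 16.4 Fx -3.1 Fz 4.2 w 0.0149 yaw 0.017 tilt -0.001 0.015
```

```bash
for i in 1 ; do python3 -m handwheel '[[[0,0.026,0],[-0.002,0,0.002]],[[0,0.026,0],[-0.001,0,0.001]]]'; python3 s3.py 8;  done | grep -v -e tool -e force -e grip -e orie -e clock
```

```text
t 20.58 p [451.4 -38.5  66.6] F [-2.5 18.8  4. ] M [ 3.55  0.37 -0.06] w 0.0151 R [ 0.015 -0.002  0.011]
t 20.63 p [451.4 -38.5  66.6] F [-1.9 17.8  4.4] M [ 3.61  0.44 -0.04] w 0.0153 R [ 0.014 -0.002  0.011]
t 20.68 p [451.4 -38.5  66.6] F [-2.4 17.5  3.5] M [ 3.55  0.47 -0.04] w 0.0152 R [ 0.014 -0.002  0.011]
t 20.73 p [451.4 -38.5  66.6] F [-2.  17.   4.2] M [ 3.53  0.49 -0.05] w 0.0152 R [ 0.014 -0.002  0.011]
t 20.78 p [451.4 -38.5  66.6] F [-2.2 17.7  3.3] M [ 3.58  0.46 -0.04] w 0.0151 R [ 0.014 -0.002  0.011]
t 20.83 p [451.4 -38.5  66.6] F [-2.4 17.   4.4] M [ 3.56  0.44 -0.07] w 0.0150 R [ 0.014 -0.002  0.011]
t 20.88 p [451.3 -38.5  66.6] F [-1.8 16.8  4.4] M [ 3.54  0.46 -0.04] w 0.0152 R [ 0.014 -0.002  0.011]
t 20.93 p [451.3 -38.5  66.6] F [-2.  17.5  4.4] M [ 3.59  0.46 -0.04] w 0.0151 R [ 0.014 -0.002  0.011]
```

```bash
for i in 1 ; do python3 -m handwheel '[[[0,0.032,0],[-0.001,0,0.001]]]'; python3 s3.py 4;python3 -m handwheel '[[[0,0.034,0],[-0.001,0,0.001]]]'; python3 s3.py 6;  done | grep -v -e tool -e force -e grip -e orie -e clock
```

```text
t 21.07 p [451.3 -39.5  66.5] F [-2.6 20.   4.2] M [ 3.89  0.48 -0.1 ] w 0.0153 R [ 0.017 -0.002  0.013]
t 21.12 p [451.6 -40.4  66.6] F [-2.4  4.   5.3] M [0.86 0.38 0.03] w 0.0152 R [ 0.016 -0.002  0.012]
t 21.17 p [451.6 -42.7  66.7] F [-1.   2.6  3.6] M [0.62 0.25 0.01] w 0.0151 R [ 0.013 -0.001  0.009]
t 21.22 p [451.7 -44.2  66.7] F [-1.5  4.5  3.1] M [0.94 0.21 0.02] w 0.0153 R [ 0.011 -0.001  0.008]
t 21.35 p [452.3 -51.4  66.7] F [-1.5  9.7  1.8] M [ 2.21  0.25 -0.09] w 0.0152 R [ 0.007 -0.     0.003]
t 21.40 p [452.1 -50.5  66.6] F [-1.  12.1  2.2] M [ 2.47  0.31 -0.04] w 0.0151 R [ 0.008 -0.001  0.004]
t 21.45 p [452.  -49.7  66.6] F [-2.5 12.8  2.8] M [ 2.64  0.29 -0.09] w 0.0151 R [ 0.009 -0.001  0.005]
t 21.50 p [452.2 -50.2  66.7] F [-1.   5.4  3.7] M [ 1.11  0.11 -0.03] w 0.0153 R [ 0.008 -0.     0.004]
t 21.55 p [452.3 -50.8  66.7] F [-0.6  5.2  0.9] M [ 1.32  0.12 -0.04] w 0.0149 R [ 0.007 -0.     0.003]
t 21.60 p [452.3 -51.   66.7] F [-0.2  7.2  2.5] M [ 1.48  0.11 -0.03] w 0.0150 R [ 0.007 -0.     0.003]
```

Gripping hard adds stick-slip as the knob turns between the pads, which accounts for the extra force and the hysteresis. I'll loosen the grip to 12 N and turn the tool along with the lever.

```bash
python3 -m handwheel '[[[0,0.01,0],[0,0,-0.004]]]' 1 12 >/dev/null; python3 s3.py 8
```

```text
t 21.73 p [452.3 -51.5  66.7] F [-2.3  8.5  2. ] M [ 1.76  0.28 -0.02] w 0.0156 R [ 0.037 -0.     0.006]
t 21.78 p [452.3 -51.3  66.7] F [-1.5  8.4  1.9] M [ 1.92  0.28 -0.08] w 0.0156 R [ 0.036 -0.     0.006]
t 21.83 p [452.2 -51.   66.7] F [-1.   8.8  2.5] M [2.05 0.32 0.  ] w 0.0154 R [ 0.035 -0.     0.006]
t 21.88 p [452.2 -50.8  66.7] F [-1.6 10.   2.1] M [ 2.04  0.35 -0.07] w 0.0155 R [ 0.036 -0.001  0.006]
t 21.93 p [452.1 -50.7  66.6] F [-1.9 10.   3. ] M [ 2.15  0.34 -0.05] w 0.0160 R [ 0.036 -0.001  0.006]
t 21.98 p [452.2 -50.5  66.7] F [-1.1 10.6  2.3] M [ 2.18  0.33 -0.01] w 0.0156 R [ 0.036 -0.001  0.007]
t 22.03 p [452.1 -50.4  66.6] F [-0.9 10.3  2.1] M [ 2.15  0.38 -0.06] w 0.0153 R [ 0.036 -0.001  0.007]
t 22.08 p [452.1 -50.4  66.7] F [-1.5 11.2  2.5] M [ 2.2   0.34 -0.04] w 0.0156 R [ 0.036 -0.001  0.007]
```

```bash
for i in 1 ; do python3 -m handwheel '[[[0,0.018,0],[0,0,-0.008]]]'; python3 s.py; python3 -m handwheel '[[[0.001,0.018,0],[0,0,-0.008]]]'; python3 s.py; python3 -m handwheel '[[[0.001,0.018,0],[-0.001,0,-0.008]]]'; python3 s.py;  done | grep -v -e tool -e force -e grip -e orie -e clock
```

```text
t 22.32 phi -0.134 y -0.0512 x 0.4524 z 0.0666 Fy 3.8 Fx 0.3 Fz 3.7 w 0.0155 yaw 0.091 tilt -0.001 0.011
t 22.55 phi -0.168 y -0.0541 x 0.4528 z 0.0666 Fy 7.4 Fx -2.0 Fz 2.3 w 0.0153 yaw 0.143 tilt -0.001 0.013
t 22.78 phi -0.174 y -0.0546 x 0.4528 z 0.0665 Fy 8.8 Fx -1.0 Fz 3.1 w 0.0154 yaw 0.198 tilt -0.002 0.012
```

```bash
for i in 1 ; do python3 -m handwheel '[[[0,0.018,0],[-0.001,0,-0.004]]]'; python3 s.py; python3 -m handwheel '[[[0,0.02,0],[-0.001,0,-0.006]]]'; python3 s.py; python3 -m handwheel '[[[0,0.02,0],[-0.001,0,-0.006]]]'; python3 s.py;  done | grep -v -e tool -e force -e grip -e orie -e clock
```

```text
t 23.02 phi -0.203 y -0.0570 x 0.4534 z 0.0666 Fy 7.8 Fx -1.9 Fz 4.7 w 0.0154 yaw 0.225 tilt -0.001 0.008
t 23.25 phi -0.210 y -0.0576 x 0.4533 z 0.0665 Fy 14.8 Fx -4.0 Fz 5.3 w 0.0154 yaw 0.266 tilt -0.001 0.006
t 23.48 phi -0.244 y -0.0604 x 0.4541 z 0.0666 Fy 8.7 Fx -2.7 Fz 4.5 w 0.0154 yaw 0.305 tilt -0.000 0.003
```

```bash
python3 s3.py 5; for i in 1 ; do python3 -m handwheel '[[[0,0.02,0],[0,0,-0.003]]]'; python3 s3.py 5; python3 -m handwheel '[[[0,0.02,0],[0,0,-0.003]]]'; python3 s3.py 5;   done | grep -v -e tool -e force -e grip -e orie -e clock
```

```text
t 23.53 p [454.1 -60.2  66.6] F [-3.3  9.6  4.2] M [ 1.93  0.55 -0.05] w 0.0155 R [ 0.305 -0.     0.003]
t 23.58 p [454.  -60.   66.6] F [-2.9  9.7  4.8] M [ 2.18  0.65 -0.03] w 0.0156 R [ 0.305 -0.     0.003]
t 23.63 p [453.9 -59.6  66.5] F [-3.7 10.3  4.8] M [ 2.39  0.68 -0.04] w 0.0152 R [ 0.306 -0.001  0.004]
t 23.68 p [453.8 -59.2  66.5] F [-3.6 12.5  5.4] M [ 2.56  0.76 -0.04] w 0.0156 R [ 0.306 -0.001  0.004]
t 23.73 p [453.6 -58.9  66.5] F [-3.8 12.7  4.7] M [ 2.69  0.79 -0.04] w 0.0158 R [ 0.306 -0.001  0.005]
t 23.87 p [453.7 -59.2  66.5] F [-4.7 14.5  6.3] M [ 3.08  0.97 -0.05] w 0.0154 R [ 0.331 -0.004  0.01 ]
t 23.92 p [453.6 -58.9  66.4] F [-3.8 14.3  5.7] M [ 3.23  0.93 -0.04] w 0.0154 R [ 0.33  -0.004  0.01 ]
t 23.97 p [453.5 -58.6  66.4] F [-4.8 15.3  5.9] M [ 3.27  0.98 -0.08] w 0.0155 R [ 0.33  -0.004  0.011]
t 24.02 p [453.4 -58.4  66.4] F [-4.8 16.4  6.7] M [ 3.35  1.02 -0.09] w 0.0158 R [ 0.33  -0.004  0.011]
t 24.07 p [453.4 -58.3  66.4] F [-4.8 16.   5.6] M [ 3.38  0.99 -0.07] w 0.0154 R [ 0.33  -0.004  0.011]
t 24.20 p [453.2 -57.4  66.4] F [-5.9 16.6  6.2] M [ 3.48  1.08 -0.07] w 0.0156 R [ 0.356 -0.007  0.018]
t 24.25 p [453.2 -57.4  66.4] F [-5.1 16.   6.9] M [ 3.35  1.02 -0.13] w 0.0157 R [ 0.355 -0.007  0.017]
t 24.30 p [453.2 -57.4  66.4] F [-5.4 17.2  6.1] M [ 3.28  1.05 -0.04] w 0.0156 R [ 0.354 -0.007  0.017]
t 24.35 p [453.2 -57.4  66.4] F [-5.2 16.5  5.5] M [ 3.31  1.02 -0.05] w 0.0155 R [ 0.354 -0.007  0.017]
t 24.40 p [453.2 -57.4  66.4] F [-5.3 16.6  7. ] M [3.34 1.04 0.01] w 0.0156 R [ 0.354 -0.007  0.017]
```

```bash
python3 - <<'E'
from h import *
T=wristT(); np.save("T9.npy",T)
im=cams.read_camera("wrist")[:,:,::-1].copy()
cv2.imwrite("pics/w9.png",im)
cv2.imwrite("pics/w9z.png",cv2.convertScaleAbs(cv2.resize(im[60:320,210:410],None,fx=3,fy=2.3,interpolation=cv2.INTER_CUBIC),alpha=1.8,beta=0))
E
python3 s3.py 2
```

```text
t 24.50 p [453.2 -57.3  66.4] F [-5.5 17.1  6.8] M [ 3.34  1.12 -0.05] w 0.0157 R [ 0.354 -0.007  0.017]
t 24.55 p [453.2 -57.3  66.4] F [-4.6 16.6  6.6] M [ 3.38  1.07 -0.1 ] w 0.0157 R [ 0.354 -0.007  0.017]
```

View pics/w9.png

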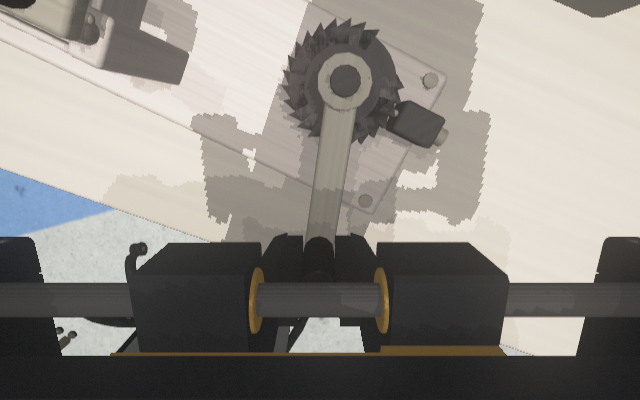

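View pics/w9z.png

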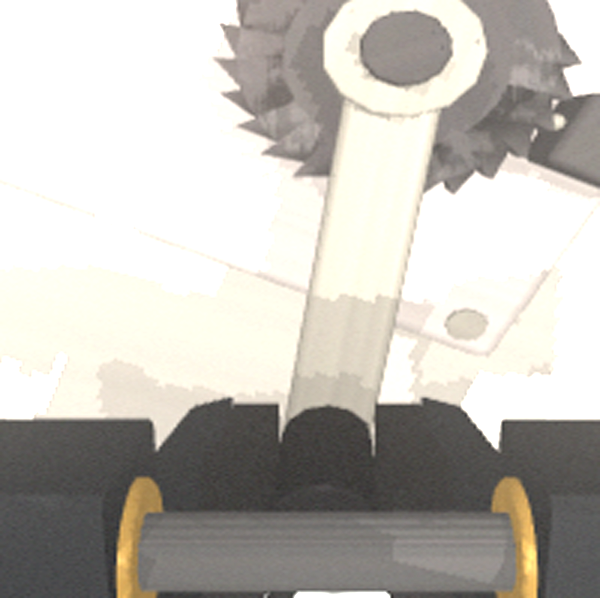

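Still gripped and centred, with the plunger close to tooth 3's tip. I'll push harder in a single row and watch for the snap.

```bash
for i in 1 ; do python3 -m handwheel '[[[0,0.028,0],[-0.002,0,0.002]]]' 1 15; python3 s3.py 6;   done | grep -v -e tool -e force -e grip -e orie -e clock
```

```text
t 24.68 p [453.2 -57.9  66.2] F [-6.4 17.   9.3] M [ 3.48  1.28 -0.09] w 0.0151 R [ 0.349 -0.007  0.012]
t 24.73 p [453.2 -57.8  66.3] F [-5.9 18.4  8.5] M [ 3.57  1.23 -0.1 ] w 0.0156 R [ 0.349 -0.007  0.012]
t 24.78 p [453.3 -57.8  66.3] F [-6.4 17.2  9.1] M [ 3.57  1.25 -0.04] w 0.0154 R [ 0.349 -0.007  0.012]
t 24.83 p [453.3 -57.8  66.3] F [-6.9 17.3  9.1] M [ 3.65  1.24 -0.1 ] w 0.0149 R [ 0.349 -0.007  0.012]
t 24.88 p [453.3 -57.8  66.3] F [-5.7 17.1  8.9] M [ 3.64  1.26 -0.1 ] w 0.0156 R [ 0.349 -0.007  0.012]
t 24.93 p [453.2 -57.8  66.3] F [-5.7 18.1  8.8] M [ 3.64  1.25 -0.03] w 0.0151 R [ 0.349 -0.007  0.012]
```

```bash
for i in 1 ; do python3 -m handwheel '[[[0,0.034,-0.003],[-0.001,0,0.002]]]'; python3 s3.py 8;   done | grep -v -e tool -e force -e grip -e orie -e clock
```

```text
t 25.07 p [453.6 -59.2  66.6] F [-6.7 19.5  1. ] M [ 4.01  1.25 -0.12] w 0.0152 R [ 0.345 -0.01   0.014]
t 25.12 p [454.2 -60.3  66.6] F [-3.3  6.6  2.7] M [ 1.33  0.68 -0.02] w 0.0155 R [ 0.344 -0.009  0.013]
t 25.17 p [454.6 -62.   66.7] F [-3.5  9.1  0.3] M [ 1.74  0.62 -0.05] w 0.0156 R [ 0.342 -0.008  0.011]
t 25.22 p [455.  -63.2  66.7] F [-2.1  6.2  0.3] M [ 1.3   0.46 -0.06] w 0.0156 R [ 0.341 -0.007  0.009]
t 25.27 p [455.1 -63.6  66.7] F [-2.2  8.   0.3] M [ 1.59  0.52 -0.  ] w 0.0155 R [ 0.34  -0.007  0.009]
t 25.32 p [455.4 -64.2  66.7] F [-2.6  4.  -0.1] M [ 0.81  0.39 -0.02] w 0.0155 R [ 0.339 -0.006  0.008]
t 25.37 p [455.5 -64.7  66.7] F [-1.6  5.6  0.2] M [1.06 0.38 0.01] w 0.0156 R [ 0.339 -0.006  0.008]
t 25.42 p [455.6 -65.   66.7] F [-1.7  4.1  0.2] M [ 0.8   0.31 -0.05] w 0.0153 R [ 0.338 -0.006  0.007]
```

```bash
python3 s3.py 6; python3 - <<'E'
from h import *
T=wristT(); np.save("T10.npy",T)
im=cams.read_camera("wrist")[:,:,::-1].copy()
cv2.imwrite("pics/w10.png",im)
o=[]
for n,x,y in (("9",365,55),("10",355,55)):
    a=cv2.imread(f"pics/w{n}.png")[y:y+90,x:x+60]
    o.append(cv2.resize(a,None,fx=6.5,fy=6.5,interpolation=cv2.INTER_LANCZOS4))
cv2.imwrite("pics/z910.png",cv2.convertScaleAbs(cv2.hconcat(o),alpha=2.2,beta=-20))
E
```

```text
t 25.47 p [455.7 -65.3  66.8] F [-1.6  4.1 -0.2] M [0.88 0.38 0.02] w 0.0152 R [ 0.338 -0.006  0.007]
t 25.52 p [455.8 -65.4  66.8] F [-2.   4.5 -1.3] M [ 0.91  0.35 -0.07] w 0.0152 R [ 0.338 -0.006  0.007]
t 25.57 p [455.8 -65.5  66.8] F [-2.5  4.9  0.5] M [ 1.04  0.41 -0.05] w 0.0157 R [ 0.338 -0.005  0.007]
t 25.62 p [455.9 -65.6  66.8] F [-1.4  4.5 -1.9] M [ 0.86  0.27 -0.04] w 0.0156 R [ 0.338 -0.005  0.007]
t 25.67 p [455.9 -65.7  66.8] F [-1.3  4.  -1.3] M [0.91 0.39 0.01] w 0.0151 R [ 0.338 -0.005  0.007]
t 25.72 p [455.9 -65.7  66.8] F [-2.1  4.4 -1.4] M [0.96 0.43 0.01] w 0.0153 R [ 0.337 -0.005  0.007]
```

View pics/z910.png

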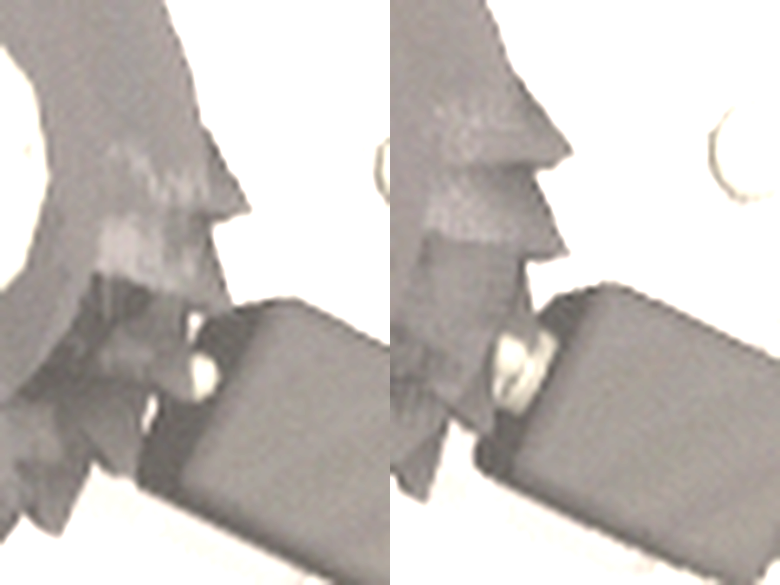

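View pics/w10.png

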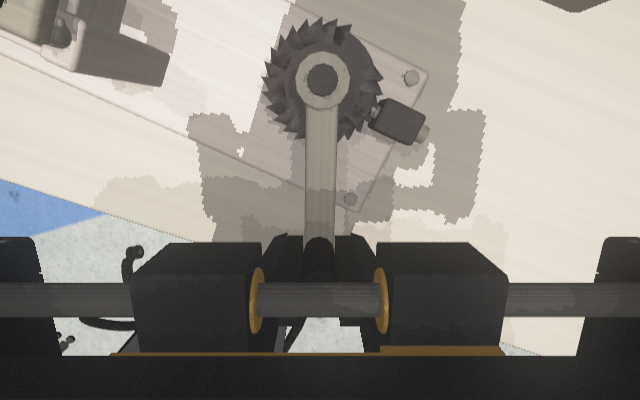

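The snap at y≈-0.0595 (19.5→6.6 N) is confirmed in the pictures. Before it the plunger was pushed in by tooth 3; now it is fully out, just past tooth 3. I'll move a few mm further from the tooth and settle.

```bash
for i in 1 ; do python3 -m handwheel '[[[0,0.022,0],[0,0,0]]]'; python3 s3.py 14;   done | grep -v -e tool -e force -e grip -e orie -e clock
python3 - <<'E'
from h import *
K=cams.camera_model("wrist")["intrinsics"];T=np.load("T10.npy")
for a,b in (((307,115),(305,230)),((339,115),(336,230))):
    a=ray(K,T,*a,.053);b=ray(K,T,*b,.053);d=b-a;print("w10 phi %.3f"%np.arctan2(d[1],-d[0]))
E
```

```text
t 25.90 p [457.5 -70.5  66.7] F [-3.3  7.8  2. ] M [ 1.78  0.63 -0.04] w 0.0154 R [ 0.338 -0.006  0.007]
t 25.95 p [457.3 -69.8  66.7] F [-3.9  9.3  0.3] M [ 2.04  0.66 -0.07] w 0.0152 R [ 0.338 -0.006  0.008]
t 26.00 p [456.9 -69.2  66.6] F [-4.   9.9  0.5] M [ 2.18  0.78 -0.04] w 0.0150 R [ 0.339 -0.007  0.009]
t 26.05 p [456.7 -68.7  66.6] F [-4.8 11.   1.1] M [ 2.31  0.78 -0.1 ] w 0.0157 R [ 0.34  -0.007  0.009]
t 26.10 p [456.8 -68.5  66.6] F [-1.7  5.7  2.8] M [0.96 0.5  0.  ] w 0.0155 R [ 0.34  -0.007  0.009]
t 26.15 p [457.2 -69.3  66.7] F [-2.4  5.1  0. ] M [ 1.14  0.38 -0.04] w 0.0151 R [ 0.339 -0.006  0.008]
t 26.20 p [457.3 -69.8  66.7] F [-2.4  6.8  0.3] M [ 1.3   0.51 -0.05] w 0.0156 R [ 0.339 -0.006  0.008]
t 26.25 p [457.3 -69.9  66.7] F [-3.4  7.3  0.3] M [ 1.43  0.52 -0.04] w 0.0155 R [ 0.338 -0.006  0.008]
t 26.30 p [457.3 -69.9  66.7] F [-2.6  6.2  1.1] M [1.36 0.47 0.04] w 0.0156 R [ 0.338 -0.006  0.008]
t 26.35 p [457.3 -69.8  66.7] F [-2.4  8.3  0.4] M [ 1.48  0.53 -0.  ] w 0.0154 R [ 0.339 -0.006  0.008]
t 26.40 p [457.3 -69.8  66.7] F [-2.6  7.5  0.9] M [ 1.59  0.55 -0.03] w 0.0157 R [ 0.339 -0.006  0.008]
t 26.45 p [457.2 -69.7  66.7] F [-2.9  8.1  0.7] M [ 1.64  0.53 -0.08] w 0.0150 R [ 0.339 -0.006  0.008]
t 26.50 p [457.1 -69.5  66.7] F [-2.7  7.7  1.1] M [ 1.65  0.6  -0.03] w 0.0151 R [ 0.339 -0.007  0.008]
t 26.55 p [457.1 -69.4  66.7] F [-3.3  7.8  0.4] M [ 1.74  0.58 -0.01] w 0.0155 R [ 0.339 -0.007  0.008]
w10 phi -0.316
w10 phi -0.333
```

```bash
python3 s3.py 12 | awk 'NR%4==0'; python3 - <<'E'
from h import *
T=wristT(); np.save("T11.npy",T)
im=cams.read_camera("wrist")[:,:,::-1].copy()
cv2.imwrite("pics/w11.png",im)
o=[]
for n,x,y in (("11",345,55),("10",355,55)):
    a=cv2.imread(f"pics/w{n}.png")[y:y+90,x:x+60]
    o.append(cv2.resize(a,None,fx=6.5,fy=6.5,interpolation=cv2.INTER_LANCZOS4))
cv2.imwrite("pics/z1110.png",cv2.convertScaleAbs(cv2.hconcat(o),alpha=2.2,beta=-20))
E
```

```text
t 26.75 p [457.  -69.1  66.7] F [-3.8  8.1  1. ] M [ 1.79  0.64 -0.09] w 0.0154 R [ 0.339 -0.007  0.009]
t 26.95 p [457.  -69.1  66.7] F [-2.9  7.9  1. ] M [ 1.78  0.6  -0.06] w 0.0155 R [ 0.339 -0.007  0.009]
t 27.15 p [457.  -69.   66.7] F [-2.4  8.8  1. ] M [ 1.82  0.63 -0.02] w 0.0152 R [ 0.339 -0.007  0.009]
```

View pics/z1110.png

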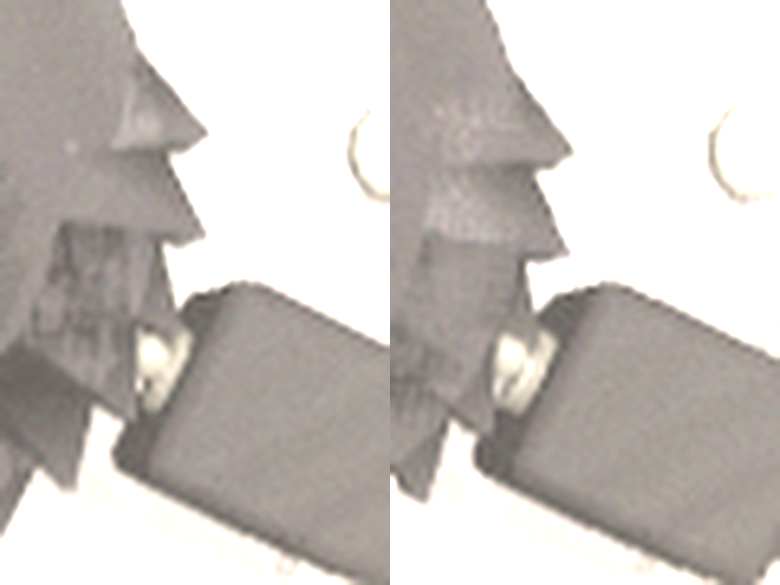

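View pics/w11.png

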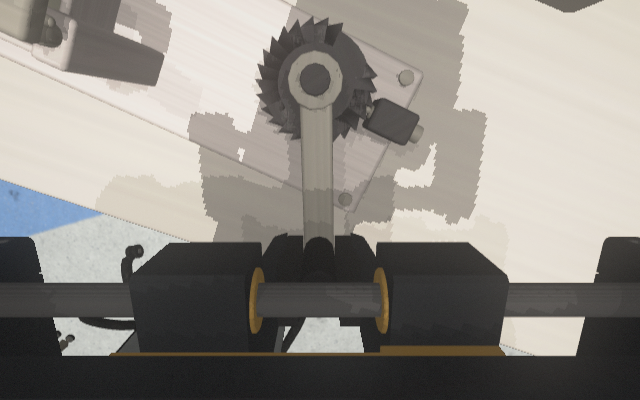

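Teeth 1–3 are above the extended plunger and tooth 4 is below it. The lever is steady with the fingers on its knob, so I'll hand in.

```bash
python3 -c "
from cell import bot
o=bot.get_obs();print(o['clock'],o['tool_pos'],o['grip_width']);print(bot.finish_job())"
```

```text
27.2 [ 0.45696672 -0.06902932  0.06666763] 0.015215421727302097
the job is handed in; nothing more can be done
None
```

I shut the keeper bar into its detent, moved the lever three clicks, and handed in at 27.2 s with the fingers still holding its knob. `finish_job` gives no verdict, so this rests on my own checks.

- **Keeper:** the bar passed the detent and came up against its stop. The wrist picture put its angle at about 0 rad (−0.001 by the knob, −0.013 by the bar edge).
- **Lever:** the last click was a sharp force drop from 19.5 to 6.6 N. Close-ups show the plunger out between the third and fourth teeth. I estimate 0.95 to 1.03 rad, inside the 0.90 to 1.13 window.
- **Hold:** the lever was steady, moving about 0.1 mm over the last 0.4 s. The grip was set to 15 N, with about 8 N of push on the knob.
- **Bystanders:** the arm stayed clear of the beaker, weight and stopper. The weight and stopper were standing upright in my last side picture; I did not re-measure any of the three.

**What disagreed:**
- **Lever moved back once:** I had already taken the lever to about this position, but doubted the third click because the holding force was high. When I eased off, it came back about 30 mm at the knob, over teeth that should have held it. I then pushed it forward again. It never reached the fourth click.
- **Forces above the stated range:** the push peaked near 20 N, against the 9 to 12 N given. I put that down to the knob turning between tight pads, so I trusted the tooth pictures over the force readings.
- **Angle estimate:** working from the pictured start angle and its stated 0 to 0.1 rad range gives 0.88 to 0.98 rad. The low end of that is below the window; the force clicks and tooth pictures point higher.

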